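Set up the lamp, clamp the carrier and lay out the pistons

ROBOT

A 7-joint arm with a two-finger parallel gripper is mounted at the origin on the work surface. World frame = base frame: x ahead of the robot, y to its left, z up, the work surface at z = 0. Lengths are in m, angles in rad, forces in N, time in s.
With the tool pointing down it reaches from about 0.35 to 0.9 m from the base axis. Payload 8.1 kg.
Tool frame: the origin (TCP) lies at the centre of the arm's flange, where the gripper is bolted on; the fingertips stand 178 mm ahead of it and the grasp point (between the pads) lies 159 mm ahead of it; z points along the fingers, y is the direction in which the jaws open and shut (so a half turn about z gives the same grasp; the last joint's range is limited). The gripper opens to 92 mm and grips with 3 to 60 N. Pads are 19 mm wide; open, the fingers measure 130 mm over their backs; the gripper's body (75 mm by 190 mm) begins 47 mm behind the grasp point.
Start: joints at [1.018, 0.434, 0.025, 1.573, -0.012, 1.134, -0.075], TCP at [0.272, -0.563, 0.405] pointing down, gripper open.
Joint ranges: [-2.62, 2.62], [-0.44, 2.09], [-1.27, 1.32], [0.08, 2.57], [-1.32, 4.46], [0.12, 2], [-2.74, 2.74]. Speed limits (rad/s): [2.22, 2.22, 3.01, 3.01, 3.14, 3.14, 3.14].

INTERFACE

Orientations are given as a rotation vector (axis times angle).
In Python, from cell import arm gives the robot as it stands. The module is installed in compiled form; this text tells all that it offers.
- The arm moves only by the tool move_arm, never from a script. Its argument "steps" is a list of rows, each a list of 4 numbers: the shift along the tool's x, y, z in mm, then the turn about the tool's z in rad. In form: [[x, y, z, twist], ...]. A call has 1 to 20 rows; each row is the pose to reach, as a shift and turn from the pose commanded when the call began, along the tool's axes at that moment; what a row does not reach only later rows make up. A row lasts 1/8 s, in which the tool goes at most 62.5 mm and 10.7 degrees, less where a joint would pass 70% of its speed; a pose out of reach is approached as far as the arm can. A call with a gripper value outside its range is refused whole. "grip" is the finger opening in mm, from 0 to 91.8, set as the call begins (left out, the last holds). The fingers move at their own pace and stop on an object; "grip_force" is the grip in N (left out, the last holds). Time passes only in rows, so rows that repeat a pose let the fingers close. It gives the time, the measured TCP pose, the force and the opening at its end, in the units of the state.
- arm.observe(): the state, without advancing time (a new reading comes with each control period).
- arm.get_image(name): name is "side" or "top" or "wrist"; returns the picture (384x512x3 uint8, red, green, blue); there is no depth.
- arm.camera_info(name): a dict with "mtx" (3x3 intrinsics, pixels), "pose" (4x4, takes a point from camera to world coordinates); the wrist camera has in their place "T_tool_cam" (4x4, takes a point from camera to tool coordinates, whose origin is the TCP and whose axes are the flange's). Camera axes: x right, y down, z forward; pixel columns grow to the right and rows downward; lengths in m; the calibration is good to about 2 mm. A picture is of the moment at which its call begins: read the wrist's pose just before it. camera_info takes no time and is no camera call.
- arm.sign_off(): hands the job in, once; it reports no verdict.
The state is a dict: "clock": time; "joints": joint angles; "dq": joint speeds; "joint_efforts": joint torques, N m; "position": TCP position; "ee_rot": TCP orientation; "force": force on the tool from outside, world axes, zero at the start; "ft_torque": the same for the moment, N m; "width": opening from 0.0 (shut) to 1.0 (fully open).
Only numpy, scipy, OpenCV 4.12 (cv2) and the standard library are available. Lean on these libraries where they do the work, as an engineer would, in place of code of your own. Each camera call takes 0.05 s, during which the arm holds its last target.

TASK

Set the bench up for an engine rebuild: first lift the hand lamp by its handle off the charging stand without tipping it and set it down upright on the round rubber mat, its foot wholly on the mat, and let go of it. Then tighten the clamp that holds the blue carrier by turning its black thumbscrew clockwise until the torque limiter slips, and stop there, at most a quarter turn into the slip, leaving it tight. Then put every piston that stands on the bench into the carrier, crown up and flat on the floor of a well, one per well, without disturbing the spray can, the wrench and the jar.

Things in the scene. Friction and masses are not known exactly. Their poses are not given: they have to be found in the camera images.
- lamp_center (a point): Hand lamp: an upright round lantern with a red foot and cap, a white light tube between them and a bail handle on top; 80 mm diameter, body 112 mm high, 164 mm with the handle, about 450 g, flat foot. It begins standing on the charging stand. This point is on its axis, 56 mm above its underside; z up along the lamp, y along the handle bar.
- lamp_handle (a point): Middle of the lamp's handle bar, a straight black rubber grip 18 mm thick and 76 mm long along this frame's y, 155 mm above the lamp's underside; about 34 mm of free space between the bar and the lamp's cap; two thin posts at the bar's ends.
- stand: Black round charging stand, 124 mm diameter, fixed; origin at the centre of its underside. The lamp stands on its flat top, 55 mm above the bench, between four lugs 8 mm high.
- mat_top (a point): Centre of the upper face of the black round rubber mat with a thin green ring near its rim; 150 mm diameter, 3 mm thick, fixed to the bench.
- carrier: Blue open carrier tray with 2 rows (along its x) of 3 square wells (along its y), 176 x 258 mm, wall tops 22 mm above the bench; with the grey clamp block at its +y end. Fixed to the bench; origin at the centre of the tray's underside.
- clamp_screw (a joint): Turn of the clamp's screw (the steel collar under the black grip) in rad, growing clockwise seen from above; 2.4 is tight (it can go no further). It begins between 0 and 0.9. Friction 0.06 N m; stays where it is left. Turning it lowers the steel foot on to the tray's edge. Turning the grip anticlockwise loosens it again.
- clamp_grip (a joint): Slip of the black grip on the collar in rad, growing clockwise, 0 at the start. While it is 0 the grip's white line stands over the collar's red line and grip and collar turn together; when the screw is tight the torque limiter lets the grip slip round alone with a steady drag of 0.22 N m (the click: there is no sound or notch to feel, the lines just part).
- grip_mid (a point): Middle of the thumbscrew's black bar grip, on its vertical axis, 78 mm above the bench. The bar is 46 mm long along this frame's x, 14 mm thick along y and 34 mm high (from 19 mm below to 15 mm above this point), on top of a disc of 36 mm diameter above the 54 mm steel collar.
- spray_can_center (a point): Spray can with a green label, 60 mm diameter, about 170 mm high; not to be disturbed. Point on its axis 85 mm up.
- wrench: Steel wrench 190 mm long lying on the bench; not to be disturbed. Origin at its middle, underside.
- grease_jar_center (a point): Jar with a dark cap, 70 mm diameter, 70 mm high; not to be disturbed. Point on its axis 35 mm up.
- well0 (a point): Centre of the floor of well 0 in the carrier, a square well 70 x 70 mm and 16 mm deep with a dark floor 6 mm above the bench; wells are 82 mm apart, walls 12 mm thick.
- well1 (a point): Centre of the floor of well 1 in the carrier, a square well 70 x 70 mm and 16 mm deep with a dark floor 6 mm above the bench; wells are 82 mm apart, walls 12 mm thick.
- well2 (a point): Centre of the floor of well 2 in the carrier, a square well 70 x 70 mm and 16 mm deep with a dark floor 6 mm above the bench; wells are 82 mm apart, walls 12 mm thick.
- well3 (a point): Centre of the floor of well 3 in the carrier, a square well 70 x 70 mm and 16 mm deep with a dark floor 6 mm above the bench; wells are 82 mm apart, walls 12 mm thick.
- well4 (a point): Centre of the floor of well 4 in the carrier, a square well 70 x 70 mm and 16 mm deep with a dark floor 6 mm above the bench; wells are 82 mm apart, walls 12 mm thick.
- well5 (a point): Centre of the floor of well 5 in the carrier, a square well 70 x 70 mm and 16 mm deep with a dark floor 6 mm above the bench; wells are 82 mm apart, walls 12 mm thick.
- piston0_center (a point): Piston 0: plain aluminium engine piston, a cylinder 54 mm diameter and 60 mm high standing crown up with three dark ring grooves near the top, 180 g (may vary by a quarter). Point on its axis half-way up (30 mm); z up. Absent in some starts.
- piston1_center (a point): Piston 1: plain aluminium engine piston, a cylinder 54 mm diameter and 60 mm high standing crown up with three dark ring grooves near the top, 180 g (may vary by a quarter). Point on its axis half-way up (30 mm); z up. Absent in some starts.
- piston2_center (a point): Piston 2: plain aluminium engine piston, a cylinder 54 mm diameter and 60 mm high standing crown up with three dark ring grooves near the top, 180 g (may vary by a quarter). Point on its axis half-way up (30 mm); z up. Absent in some starts.
- piston3_center (a point): Piston 3: plain aluminium engine piston, a cylinder 54 mm diameter and 60 mm high standing crown up with three dark ring grooves near the top, 180 g (may vary by a quarter). Point on its axis half-way up (30 mm); z up. Absent in some starts.
- piston4_center (a point): Piston 4: plain aluminium engine piston, a cylinder 54 mm diameter and 60 mm high standing crown up with three dark ring grooves near the top, 180 g (may vary by a quarter). Point on its axis half-way up (30 mm); z up. Absent in some starts.
- piston5_center (a point): Piston 5: plain aluminium engine piston, a cylinder 54 mm diameter and 60 mm high standing crown up with three dark ring grooves near the top, 180 g (may vary by a quarter). Point on its axis half-way up (30 mm); z up. Absent in some starts.
Things that resemble listed ones, but are neither listed nor needed, are in the scene too. Of the things that look like the part that bears lamp_center, the larger one is meant. Leave any red look-alike of the part that bears piston1_center alone.

How it is judged:
On the way, in this order (a step that is already met when the one before it is completed fails the run):
1. the lamp stands upright and released on the mat (horizontal distance between lamp_center and mat_top below 0.036 m and z of lamp_center in the frame of mat_top between 0.05 and 0.062 m and angle between lamp_center's own z axis and vertical below 0.1 rad and contact force between the fingers and lamp below 0.2 N), for 0.3 s.
2. the thumbscrew is tight and its grip has slipped (value of joint clamp_screw above 2.3 rad and value of joint clamp_grip above 0.12 rad), for 0.1 s.
3. every piston stands in a well of its own (((horizontal distance between piston0_center and well0 below 0.014 m and z of piston0_center in the frame of well0 between 0.025 and 0.035 m) or (horizontal distance between piston0_center and well1 below 0.014 m and z of piston0_center in the frame of well1 between 0.025 and 0.035 m) or (horizontal distance between piston0_center and well2 below 0.014 m and z of piston0_center in the frame of well2 between 0.025 and 0.035 m) or (horizontal distance between piston0_center and well3 below 0.014 m and z of piston0_center in the frame of well3 between 0.025 and 0.035 m) or (horizontal distance between piston0_center and well4 below 0.014 m and z of piston0_center in the frame of well4 between 0.025 and 0.035 m) or (horizontal distance between piston0_center and well5 below 0.014 m and z of piston0_center in the frame of well5 between 0.025 and 0.035 m)) and angle between each of piston0_center, piston1_center, piston2_center, piston3_center, piston4_center, piston5_center's own z axis and vertical below 0.12 rad and linear speed of each of piston0, piston1, piston2, piston3, piston4, piston5 below 0.03 m/s and contact force between the fingers and piston0 below 0.2 N and ((horizontal distance between piston1_center and well0 below 0.014 m and z of piston1_center in the frame of well0 between 0.025 and 0.035 m) or (horizontal distance between piston1_center and well1 below 0.014 m and z of piston1_center in the frame of well1 between 0.025 and 0.035 m) or (horizontal distance between piston1_center and well2 below 0.014 m and z of piston1_center in the frame of well2 between 0.025 and 0.035 m) or (horizontal distance between piston1_center and well3 below 0.014 m and z of piston1_center in the frame of well3 between 0.025 and 0.035 m) or (horizontal distance between piston1_center and well4 below 0.014 m and z of piston1_center in the frame of well4 between 0.025 and 0.035 m) or (horizontal distance between piston1_center and well5 below 0.014 m and z of piston1_center in the frame of well5 between 0.025 and 0.035 m)) and contact force between the fingers and piston1 below 0.2 N and ((horizontal distance between piston2_center and well0 below 0.014 m and z of piston2_center in the frame of well0 between 0.025 and 0.035 m) or (horizontal distance between piston2_center and well1 below 0.014 m and z of piston2_center in the frame of well1 between 0.025 and 0.035 m) or (horizontal distance between piston2_center and well2 below 0.014 m and z of piston2_center in the frame of well2 between 0.025 and 0.035 m) or (horizontal distance between piston2_center and well3 below 0.014 m and z of piston2_center in the frame of well3 between 0.025 and 0.035 m) or (horizontal distance between piston2_center and well4 below 0.014 m and z of piston2_center in the frame of well4 between 0.025 and 0.035 m) or (horizontal distance between piston2_center and well5 below 0.014 m and z of piston2_center in the frame of well5 between 0.025 and 0.035 m)) and contact force between the fingers and piston2 below 0.2 N and ((horizontal distance between piston3_center and well0 below 0.014 m and z of piston3_center in the frame of well0 between 0.025 and 0.035 m) or (horizontal distance between piston3_center and well1 below 0.014 m and z of piston3_center in the frame of well1 between 0.025 and 0.035 m) or (horizontal distance between piston3_center and well2 below 0.014 m and z of piston3_center in the frame of well2 between 0.025 and 0.035 m) or (horizontal distance between piston3_center and well3 below 0.014 m and z of piston3_center in the frame of well3 between 0.025 and 0.035 m) or (horizontal distance between piston3_center and well4 below 0.014 m and z of piston3_center in the frame of well4 between 0.025 and 0.035 m) or (horizontal distance between piston3_center and well5 below 0.014 m and z of piston3_center in the frame of well5 between 0.025 and 0.035 m)) and contact force between the fingers and piston3 below 0.2 N and ((horizontal distance between piston4_center and well0 below 0.014 m and z of piston4_center in the frame of well0 between 0.025 and 0.035 m) or (horizontal distance between piston4_center and well1 below 0.014 m and z of piston4_center in the frame of well1 between 0.025 and 0.035 m) or (horizontal distance between piston4_center and well2 below 0.014 m and z of piston4_center in the frame of well2 between 0.025 and 0.035 m) or (horizontal distance between piston4_center and well3 below 0.014 m and z of piston4_center in the frame of well3 between 0.025 and 0.035 m) or (horizontal distance between piston4_center and well4 below 0.014 m and z of piston4_center in the frame of well4 between 0.025 and 0.035 m) or (horizontal distance between piston4_center and well5 below 0.014 m and z of piston4_center in the frame of well5 between 0.025 and 0.035 m)) and contact force between the fingers and piston4 below 0.2 N and ((horizontal distance between piston5_center and well0 below 0.014 m and z of piston5_center in the frame of well0 between 0.025 and 0.035 m) or (horizontal distance between piston5_center and well1 below 0.014 m and z of piston5_center in the frame of well1 between 0.025 and 0.035 m) or (horizontal distance between piston5_center and well2 below 0.014 m and z of piston5_center in the frame of well2 between 0.025 and 0.035 m) or (horizontal distance between piston5_center and well3 below 0.014 m and z of piston5_center in the frame of well3 between 0.025 and 0.035 m) or (horizontal distance between piston5_center and well4 below 0.014 m and z of piston5_center in the frame of well4 between 0.025 and 0.035 m) or (horizontal distance between piston5_center and well5 below 0.014 m and z of piston5_center in the frame of well5 between 0.025 and 0.035 m)) and contact force between the fingers and piston5 below 0.2 N), for 0.3 s.
At the end, for the whole second after the job is handed in: Lamp upright (0.1 rad), released, axis within 36 mm of the mat centre; screw past 2.3 rad, grip slipped over 0.12 rad; every piston present upright (0.12 rad), at rest and released on the floor of its own well, within 14 mm of the well centre (all of step 1 and all of step 2 and all of step 3 and linear speed of lamp below 0.03 m/s); the robot touches nothing.
It fails at once if the grip slips more than a quarter turn (1.7 rad) (value of joint clamp_grip above 1.7 rad).
It fails at once if the lamp is tipped by more than 0.6 rad (angle between lamp_center's own z axis and vertical above 0.6 rad).
It fails at once if a bystander (spray can, wrench, jar) is moved by more than 30 mm (distance of any of spray_can_center, wrench, grease_jar_center from where it was at the start of the episode above 0.03 m).
Of piston0, piston1, piston2, piston3, piston4, piston5 only 4 to 6 are there at a start; the rules pass over those that are not, and their reading is None.
At some moment in a run one of piston0, piston1, piston2, piston3, piston4, piston5 may be knocked a few centimetres aside while the robot is not near it.
It also fails if it takes over 210 s, if anything falls off the work surface, if the arm or the gripper's body presses on something with over 40 N, if the wrist force passes 120 N, or if a joint passes its speed limit or range.

## Working session

There is one attempt and no reset: what is moved stays moved. The work goes in short steps, Python scripts to look and compute and a tool call to move; the robot and the scene stay as the last step left them, time stands still between calls to the robot, and variables do not carry over. Pictures are saved under pics/ and viewed, and the job is handed in when it is done.

Besides the shell and the picture viewer there is one more tool, called after "Call:" in YAML: its name, and indented under it one key for each argument. move_arm: Moves the arm, as the interface text tells. Its arguments: {"type":"object","properties":{"steps":{"type":"array"},"grip":{"type":"number"},"grip_force":{"type":"number"}},"required":["steps"]}

```bash
mkdir -p pics; cat > h.py <<'E'
import numpy as np, cv2
from scipy.spatial.transform import Rotation as R
from cell import arm
def snap(name,fn=None):
    s=arm.observe(); im=arm.get_image(name)
    if fn: cv2.imwrite('pics/'+fn+'.png',im[:,:,::-1])
    return s,im
def cam(name,s=None):
    c=arm.camera_info(name)
    if name=='wrist':
        T=np.eye(4);T[:3,:3]=R.from_rotvec(s['ee_rot']).as_matrix();T[:3,3]=s['position']
        return np.array(c['mtx']),T@np.array(c['T_tool_cam'])
    return np.array(c['mtx']),np.array(c['pose'])
def ray(K,P,uv,z):
    d=P[:3,:3]@np.linalg.solve(K,[uv[0],uv[1],1.]); o=P[:3,3]
    return o+d*(z-o[2])/d[2]
def proj(K,P,p):
    q=np.linalg.inv(P)@np.append(p,1); q=K@q[:3]; return q[:2]/q[2]
def rays2(views): # list of (K,P,uv)
    A=np.zeros((3,3));b=np.zeros(3)
    for K,P,uv in views:
        d=P[:3,:3]@np.linalg.solve(K,[uv[0],uv[1],1.]);d/=np.linalg.norm(d)
        M=np.eye(3)-np.outer(d,d);A+=M;b+=M@P[:3,3]
    return np.linalg.solve(A,b)
def shift(target,s):  # world delta from cur -> tool mm
    Rm=R.from_rotvec(s['ee_rot']).as_matrix()
    return 1000*Rm.T@(np.array(target)-np.array(s['position']))
E
python3 - <<'E'
from h import *
for n in ['side','top','wrist']:
    s,im=snap(n,n+'0')
    K,P=cam(n,s); print(n,K.round(1).tolist(),P.round(3).tolist())
print(s)
print(R.from_rotvec(s['ee_rot']).as_matrix().round(3))
E
```

```text
side [[367.1, 0.0, 260.1], [0.0, 367.1, 189.5], [0.0, 0.0, 1.0]] [[-0.987, -0.099, 0.129, 0.471], [-0.162, 0.553, -0.817, 0.85], [0.01, -0.827, -0.562, 0.708], [0.0, 0.0, 0.0, 1.0]]
top [[399.0, 0.0, 260.6], [0.0, 399.0, 195.8], [0.0, 0.0, 1.0]] [[-0.062, -0.978, 0.198, 0.358], [-0.998, 0.06, -0.018, 0.016], [0.006, -0.199, -0.98, 1.274], [0.0, 0.0, 0.0, 1.0]]
wrist [[269.8, 0.0, 254.1], [0.0, 269.8, 192.9], [0.0, 0.0, 1.0]] [[0.434, -0.862, -0.261, 0.342], [-0.901, -0.416, -0.124, -0.528], [-0.001, 0.289, -0.957, 0.384], [0.0, 0.0, 0.0, 1.0]]
{'clock': 0.1, 'joints': array([ 1.01838309,  0.43515962,  0.02497972,  1.57396318, -0.01159797,
        1.13403587, -0.07515318]), 'dq': array([ 0.00114056, -0.00052435,  0.00010718, -0.00316058, -0.00153995,
        0.00022061, -0.00067719]), 'joint_efforts': array([ 2.88197247e-03, -6.69126105e+01,  9.87674631e-01, -3.15145540e+01,
       -6.05952716e-02,  3.74077843e-02,  5.67723498e-05]), 'position': array([ 0.27163278, -0.56266591,  0.40403604]), 'ee_rot': array([-3.06120048e+00, -7.00128273e-01,  7.00075049e-04]), 'force': array([ 0.42310886,  0.21572835, -0.22581881]), 'ft_torque': array([ 0.03526039, -0.02773689,  0.04138266]), 'width': 0.9993856523018597}
[[ 0.901  0.435 -0.001]
 [ 0.435 -0.901  0.001]
 [-0.    -0.001 -1.   ]]
```

View pics/side0.png

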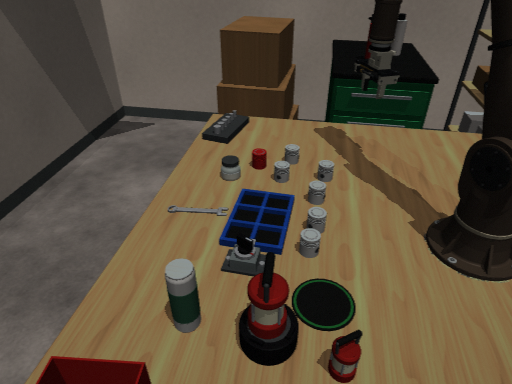

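View pics/top0.png

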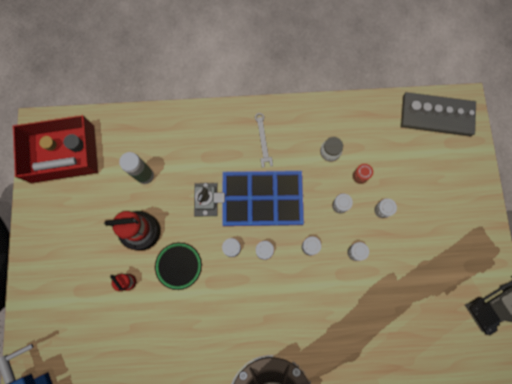

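View pics/wrist0.png

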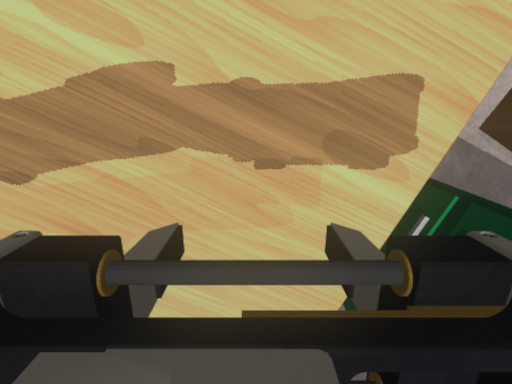

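Candidates: the large lamp on the stand is at top (127,225) and side (268,290). The small red lamp at top (122,282) is a look-alike. Six silver pistons are at top (232,247), (265,250), (312,246), (360,252), (343,203) and (387,208). The red one at (364,173) is to be left alone. Mat at (178,266), clamp at (205,197).

```bash
cat > m.py <<'E'
from h import *
s,t=snap('top','top1'); _,sd=snap('side','side1')
Kt,Pt=cam('top');Ks,Ps=cam('side')
cv2.imwrite('pics/crop1.png',cv2.resize(t[150:310,80:240][:,:,::-1],None,fx=4,fy=3.6,interpolation=cv2.INTER_CUBIC))
cv2.imwrite('pics/crop2.png',cv2.resize(sd[225:375,150:370][:,:,::-1],None,fx=3.6,fy=3.6,interpolation=cv2.INTER_CUBIC))
hsv=cv2.cvtColor(t,cv2.COLOR_RGB2HSV)
# blue tray
m=cv2.inRange(hsv,(105,150,60),(130,255,255)); m[:,:150]=0;m[:,320:]=0
cs,_=cv2.findContours(m,cv2.RETR_EXTERNAL,cv2.CHAIN_APPROX_NONE); c=max(cs,key=cv2.contourArea)
r=cv2.minAreaRect(c); print('tray',r,[ray(Kt,Pt,p,.022).round(4).tolist() for p in cv2.boxPoints(r)], ray(Kt,Pt,r[0],.022).round(4))
# green ring
m=cv2.inRange(hsv,(55,100,40),(90,255,255)); m[:240]=0;m[290:]=0
cs,_=cv2.findContours(m,cv2.RETR_EXTERNAL,cv2.CHAIN_APPROX_NONE); c=max(cs,key=cv2.contourArea)
e=cv2.fitEllipse(c);print('mat',e,ray(Kt,Pt,e[0],.003).round(4))
# pistons
for u,v in [(232,247),(265,250),(312,246),(360,252),(343,203),(387,208)]:
    w=t[v-18:v+19,u-18:u+19]; h=cv2.cvtColor(w,cv2.COLOR_RGB2HSV)
    mm=((h[:,:,1]<60)&(h[:,:,2]>140)).astype(np.uint8)
    cs,_=cv2.findContours(mm,cv2.RETR_EXTERNAL,cv2.CHAIN_APPROX_NONE);c=max(cs,key=cv2.contourArea)
    (x,y),rad=cv2.minEnclosingCircle(c); p=(x+u-18,y+v-18)
    print('pis',np.round(p,1),round(rad,1),cv2.contourArea(c),ray(Kt,Pt,p,.06).round(4))
E
python3 m.py
```

```text
tray ((255.5, 202.0), (63.0, 44.0), 0.0) [[0.5277, 0.1138, 0.022], [0.6704, 0.1075, 0.022], [0.658, -0.0955, 0.022], [0.5155, -0.0847, 0.022]] [0.5921 0.0104 0.022 ]
mat ((177.83547973632812, 265.82427978515625), (42.99772644042969, 45.05747604370117), 37.96373748779297) [0.4074 0.2654 0.003 ]
pis [229.7 247. ] 9.4 242.5 [0.4515 0.0966 0.06  ]
pis [264.1 250.1] 9.7 252.5 [ 0.4357 -0.0067  0.06  ]
pis [312.1 245.3] 9.7 242.5 [ 0.4412 -0.1527  0.06  ]
pis [360.1 251.1] 9.4 242.5 [ 0.4149 -0.2963  0.06  ]
pis [343.3 201.8] 9.6 225.5 [ 0.5689 -0.261   0.06  ]
pis [387.6 206.8] 9.5 228.0 [ 0.5449 -0.3963  0.06  ]
```

View pics/crop1.png

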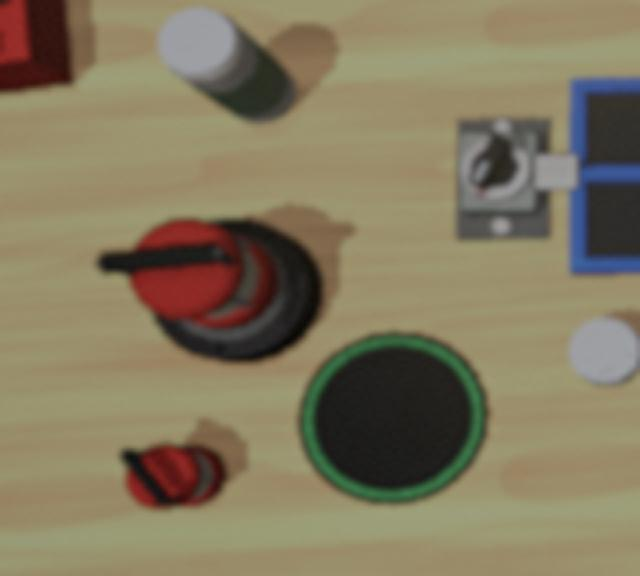

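View pics/crop2.png

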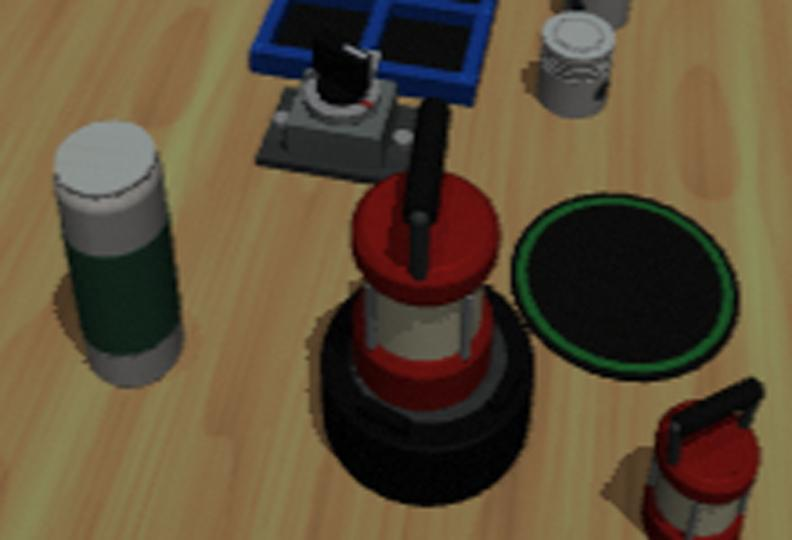

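```bash
python3 - <<'E'
from h import *
Kt,Pt=cam('top');Ks,Ps=cam('side')
a=[(80+x/4,150+y/3.6) for x,y in [(103,262),(228,252)]]
b=[(150+x/3.6,225+y/3.6) for x,y in [(433,104),(420,210)]]
print('bar top',[ray(Kt,Pt,p,.21).round(4) for p in a]);print('bar side',[ray(Ks,Ps,p,.21).round(4) for p in b])
print('tri',rays2([(Kt,Pt,np.mean(a,0)),(Ks,Ps,np.mean(b,0))]))
# stand center check: top rim of stand ellipse
g=(80+500/4,150+165/3.6); g2=(150+342/3.6,225+65/3.6)
print('grip',ray(Kt,Pt,g,.093),ray(Ks,Ps,g2,.085),rays2([(Kt,Pt,g),(Ks,Ps,g2)]))
t=cv2.imread('pics/top1.png'); cv2.imwrite('pics/crop3.png',cv2.resize(t[140:290,180:410],None,fx=3.4,fy=3.4,interpolation=cv2.INTER_CUBIC))
E
```

```text
bar top [array([0.5249, 0.4149, 0.21  ]), array([0.5273, 0.3315, 0.21  ])]
bar side [array([0.5302, 0.3389, 0.21  ]), array([0.5263, 0.4124, 0.21  ])]
tri [0.52757349 0.37435828 0.20674334]
grip [0.6070158  0.16168895 0.093     ] [0.6122699  0.18373383 0.085     ] [0.61440985 0.16495399 0.0670647 ]
```

View pics/crop3.png

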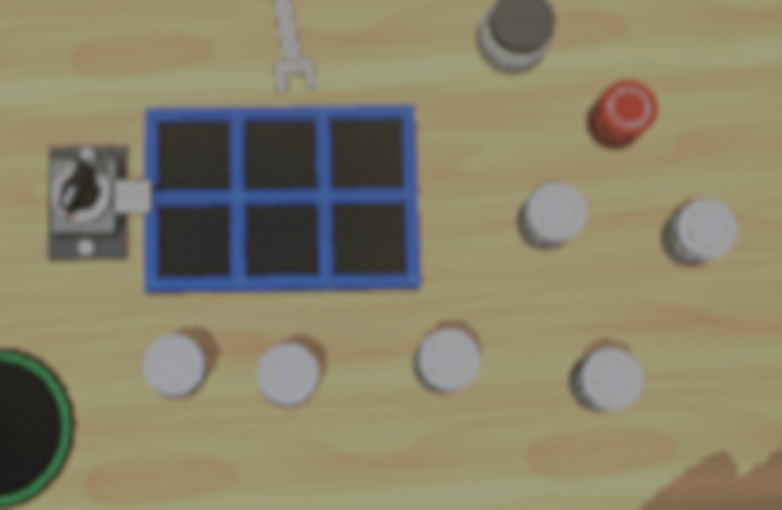

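Call:
move_arm:
  steps:
    - [638,-733,-46,-1.155]
    - [638,-733,-46,-1.155]
    - [638,-733,-46,-1.155]
    - [638,-733,-46,-1.155]
    - [638,-733,-46,-1.155]
    - [638,-733,-46,-1.155]
    - [638,-733,-46,-1.155]
    - [638,-733,-46,-1.155]
    - [638,-733,-46,-1.155]
    - [638,-733,-46,-1.155]
    - [638,-733,-46,-1.155]
    - [638,-733,-46,-1.155]
    - [638,-733,-46,-1.155]
    - [638,-733,-46,-1.155]
    - [638,-733,-46,-1.155]
    - [638,-733,-46,-1.155]
    - [638,-733,-46,-1.155]
    - [638,-733,-46,-1.155]
    - [638,-733,-46,-1.155]
    - [638,-733,-46,-1.155]
  grip: 91

```text
clock: 2.75
position: [0.5279, 0.3734, 0.451]
ee_rot: [2.185, 2.257, 0.0]
force: [0.5, 0.3, 0.2]
width: 0.993
```

```bash
python3 - <<'E'
from h import *
s,im=snap('wrist','w1');snap('side','s1')
print(s['position'],R.from_rotvec(s['ee_rot']).as_matrix().round(3),s['clock'],s['joints'],s['dq'].round(3))
print(shift([.5275,.374,.369],s))
K,P=cam('wrist',s)
print(proj(K,P,[.5275,.374,.21]),proj(K,P,[.529,.336,.21]),proj(K,P,[.526,.412,.21]))
E
```

```text
[0.52789786 0.37342471 0.45104219] [[-0.032  0.999  0.001]
 [ 0.999  0.032 -0.001]
 [-0.001  0.001 -1.   ]] 2.75 [-0.28791982  0.52417532 -0.65825698  1.40602243  0.32246953  1.31963816
 -0.92831649] [-0.005  0.003 -0.004 -0.005  0.001 -0.001  0.   ]
[ 0.63082102 -0.43215959 82.04160864]
[253.51747449 205.41063241] [253.85550513 244.96075794] [253.14603152 161.95121011]
```

View pics/w1.png

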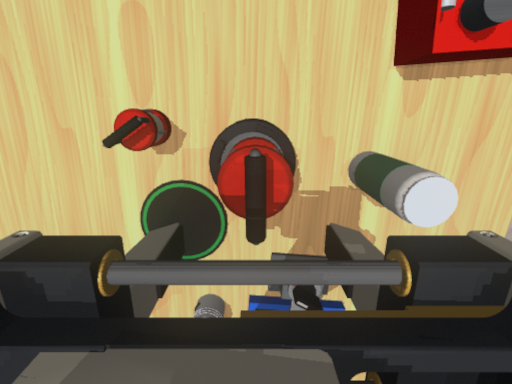

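View pics/s1.png

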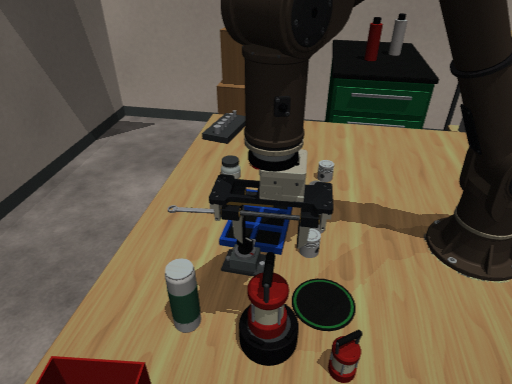

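Call:
move_arm:
  steps:
    - [3,1,30,0]
    - [3,1,60,0]
    - [3,1,80,0]
    - [3,1,82,0]
    - [3,1,82,0]
    - [3,1,82,0]

```text
clock: 3.6
position: [0.5287, 0.3779, 0.37]
ee_rot: [2.183, 2.258, 0.003]
force: [-0.6, -0.9, 0.6]
width: 0.99
```

```bash
python3 - <<'E'
from h import *
s,im=snap('wrist','w2');_,sd=snap('side')
cv2.imwrite('pics/s2.png',cv2.resize(sd[150:370,130:380][:,:,::-1],None,fx=2.6,fy=2.6))
print(s['position'],s['force'])
E
```

```text
[0.52871036 0.37788872 0.36998271] [-0.62302743 -0.90731549  0.64313355]
```

View pics/w2.png

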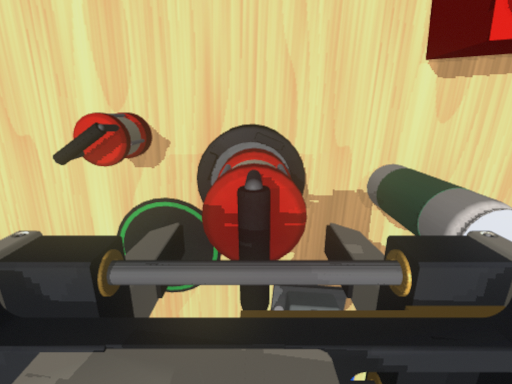

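View pics/s2.png

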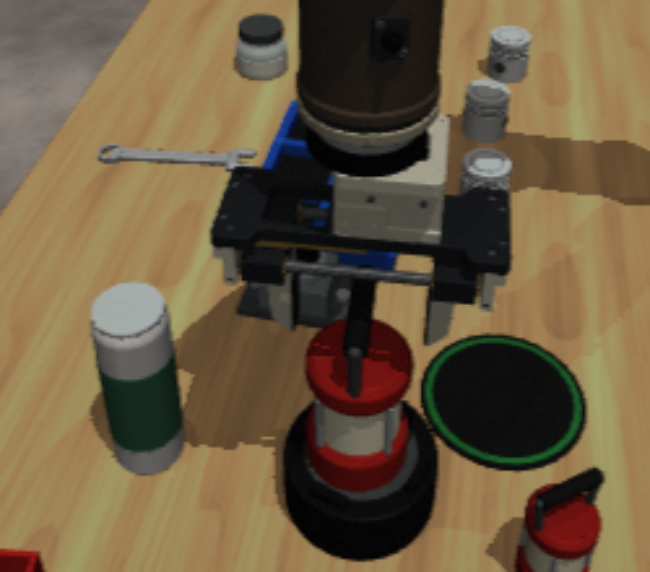

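Call:
move_arm:
  steps:
    - [0,0,0,0]
    - [0,0,0,0]
    - [0,0,0,0]
    - [0,0,0,0]
    - [0,0,0,0]
    - [0,0,0,0]
    - [0,0,0,0]
    - [0,0,0,0]
    - [0,0,0,0]
    - [0,0,0,0]
  grip: 0
  grip_force: 40

```text
clock: 4.95
position: [0.5286, 0.3776, 0.3687]
ee_rot: [2.183, 2.259, 0.0]
force: [1.1, 0.2, -0.8]
width: 0.185
```

Call:
move_arm:
  steps:
    - [0,0,-5,0]
    - [0,0,-12,0]
    - [0,0,-20,0]
    - [0,0,-28,0]
    - [0,0,-36,0]
    - [0,0,-44,0]
    - [0,0,-50,0]
    - [0,0,-50,0]
    - [0,0,-50,0]
    - [0,0,-50,0]

```text
clock: 6.2
position: [0.5285, 0.3775, 0.4183]
ee_rot: [2.183, 2.259, -0.001]
force: [-0.6, 0.2, -3.3]
width: 0.182
```

```bash
python3 - <<'E'
from h import *
s,im=snap('wrist','w3');_,sd=snap('side')
cv2.imwrite('pics/s3.png',cv2.resize(sd[150:370,130:380][:,:,::-1],None,fx=2.6,fy=2.6))
print(s['position'],s['force'],s['width'])
K,P=cam('wrist',s)
hsv=cv2.cvtColor(im,cv2.COLOR_RGB2HSV)
m=cv2.inRange(hsv,(55,100,40),(90,255,255))
cv2.imwrite('pics/mm.png',m)
Kt,Pt=cam('top'); print(shift([.4074,.2654,s['position'][2]],s))
E
```

```text
[0.52852649 0.37753452 0.41831392] [-0.60262655  0.22949229 -3.3015177 ] 0.1821705144376344
[-1.07961074e+02 -1.24860605e+02  1.11854827e-01]
```

View pics/s3.png

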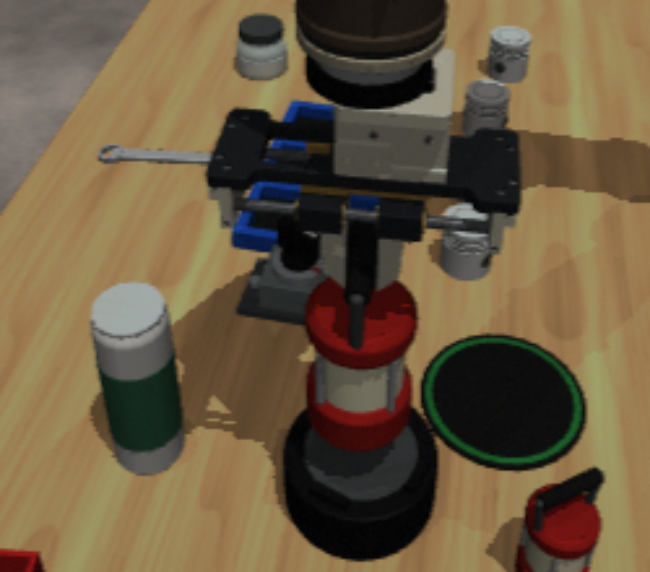

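View pics/w3.png

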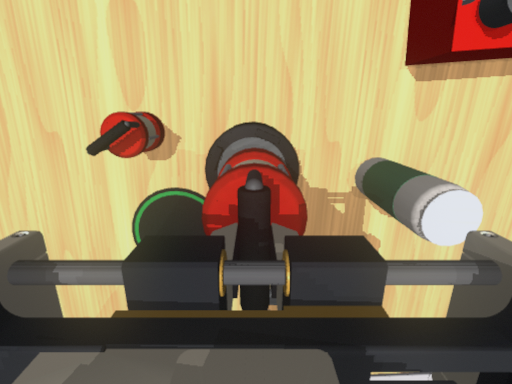

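```bash
python3 - <<'E'
from h import *
im=cv2.imread('pics/w1.png')[:,:,::-1].copy()
hsv=cv2.cvtColor(im,cv2.COLOR_RGB2HSV)
m=cv2.inRange(hsv,(55,100,40),(90,255,255)); m[:,260:]=0
cs,_=cv2.findContours(m,cv2.RETR_EXTERNAL,cv2.CHAIN_APPROX_NONE); c=max(cs,key=cv2.contourArea)
e=cv2.fitEllipse(c);print(e)
s={'position':[0.52789786,0.37342471,0.45104219],'ee_rot':[2.185,2.257,0]}
K,P=cam('wrist',s);print(ray(K,P,e[0],.003))
E
```

```text
((183.355712890625, 220.69430541992188), (71.52901458740234, 79.93762969970703), 112.23049926757812)
[0.41019437 0.26939969 0.003     ]
```

Call:
move_arm:
  steps:
    - [-5,-6,0,0]
    - [-15,-18,0,0]
    - [-28,-32,0,0]
    - [-42,-48,0,0]
    - [-56,-64,0,0]
    - [-70,-80,0,0]
    - [-84,-96,0,0]
    - [-96,-110,0,0]
    - [-104,-119,0,0]
    - [-107,-123,0,0]
    - [-107,-123,0,0]
    - [-107,-123,20,0]
    - [-107,-123,40,0]
    - [-107,-123,60,0]
    - [-107,-123,75,0]
    - [-107,-123,85,0]
    - [-107,-123,90,0]
    - [-107,-123,90,0]
    - [-107,-123,90,0]

```text
clock: 8.68
position: [0.4094, 0.2667, 0.3292]
ee_rot: [2.183, 2.259, 0.001]
force: [0.3, 0.2, -3.6]
width: 0.184
```

```bash
python3 - <<'E'
from h import *
s,t=snap('top','t4');_,sd=snap('side')
cv2.imwrite('pics/s4.png',cv2.resize(sd[150:370,170:420][:,:,::-1],None,fx=2.6,fy=2.6))
print(s['position'],s['force'],s['width'])
E
```

```text
[0.40939279 0.26672896 0.32919487] [ 0.26619685  0.2143517  -3.63228675] 0.18388559851428385
```

View pics/s4.png

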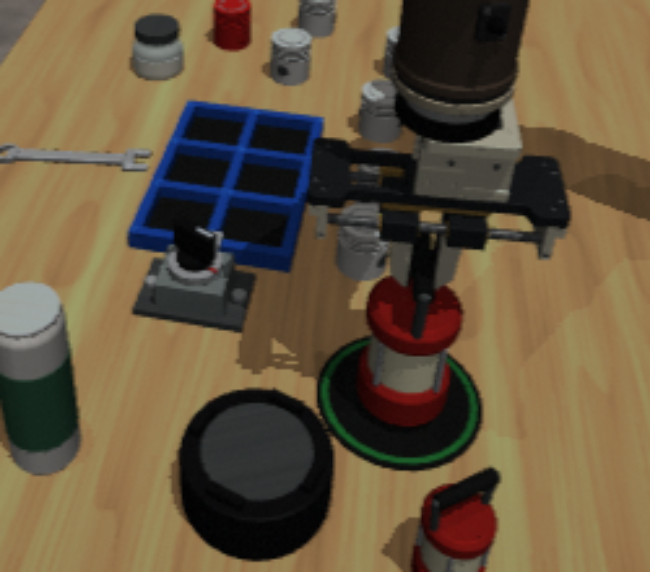

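Centered over the mat, about 12 mm up. I'll lower it until it makes contact.

Call:
move_arm:
  steps:
    - [0,0,3,0]
    - [0,0,6,0]
    - [0,0,8,0]
    - [0,0,10,0]
    - [0,0,11,0]
    - [0,0,12,0]
    - [0,0,12,0]

```text
clock: 9.65
position: [0.4093, 0.2666, 0.3167]
ee_rot: [2.183, 2.259, 0.0]
force: [-0.5, -0.2, -3.5]
width: 0.184
```

Call:
move_arm:
  steps:
    - [0,0,1,0]
    - [0,0,2,0]
    - [0,0,2,0]

```text
clock: 10.02
position: [0.4096, 0.2671, 0.3166]
ee_rot: [2.183, 2.258, 0.004]
force: [-3.4, -4.2, 18.9]
width: 0.182
```

Call:
move_arm:
  steps:
    - [0,0,-1,0]
    - [0,0,-2,0]
    - [0,0,-2,0]

```text
clock: 10.4
position: [0.4092, 0.2665, 0.3166]
ee_rot: [-2.184, -2.259, 0.0]
force: [-0.2, -1.3, -0.4]
width: 0.187
```

Call:
move_arm:
  steps:
    - [0,0,0,0]
    - [0,0,0,0]
    - [0,0,0,0]
    - [0,0,0,0]
    - [0,0,0,0]
    - [0,0,0,0]
    - [0,0,0,0]
    - [0,0,0,0]
  grip: 60

```text
clock: 11.4
position: [0.4093, 0.2665, 0.3167]
ee_rot: [2.183, 2.259, -0.0]
force: [0.4, 1.2, 0.1]
width: 0.657
```

Call:
move_arm:
  steps:
    - [0,0,-15,0]
    - [0,0,-45,0]
    - [0,0,-90,0]
    - [0,0,-120,0]
    - [0,0,-120,0]
    - [0,0,-120,0]

```text
clock: 12.15
position: [0.409, 0.2663, 0.4366]
ee_rot: [2.183, 2.259, -0.0]
force: [0.3, 0.8, -0.8]
width: 0.652
```

```bash
python3 - <<'E'
from h import *
s,t=snap('top','t5');_,sd=snap('side')
snap('wrist','w5')
cv2.imwrite('pics/s5.png',cv2.resize(sd[130:370,130:400][:,:,::-1],None,fx=2.5,fy=2.5))
cv2.imwrite('pics/s5c.png',cv2.resize(sd[220:270,200:290][:,:,::-1],None,fx=8,fy=8))
print(s['position'],s['force'],s['width'],s['ee_rot'])
E
```

```text
[0.40902444 0.26631521 0.4366438 ] [ 0.29592464  0.78410248 -0.75733373] 0.6524508143086356 [ 2.18335647e+00  2.25852002e+00 -4.16256926e-04]
```

View pics/s5.png

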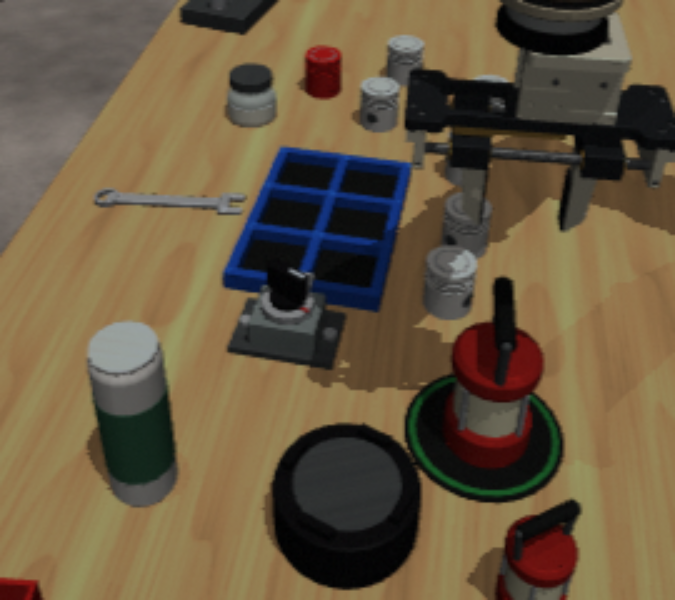

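View pics/s5c.png

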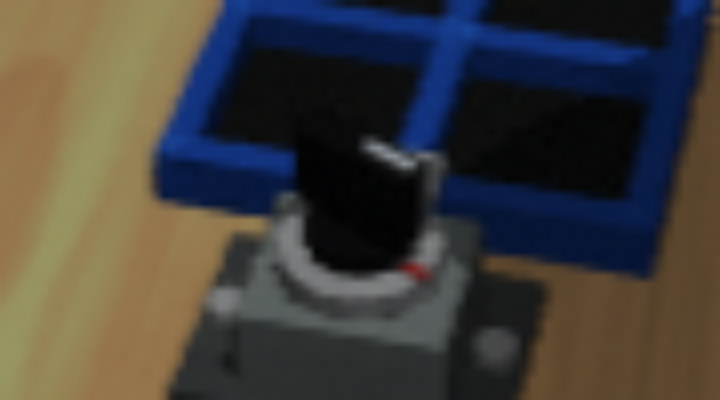

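View pics/w5.png

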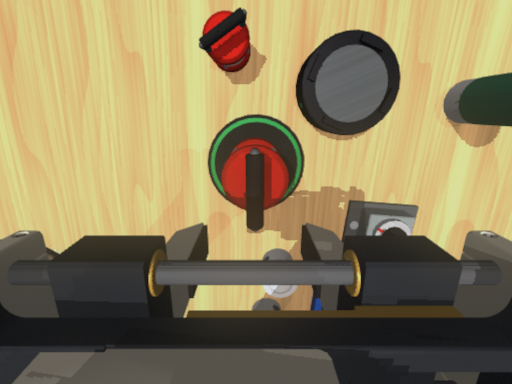

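Call:
move_arm:
  steps:
    - [-110,196,-13,0]
    - [-110,196,-13,0]
    - [-110,196,-13,0]
    - [-110,196,-13,0]
    - [-110,196,-13,0]
    - [-110,196,-13,0]
    - [-110,196,-13,0]
    - [-110,196,-13,0]
  grip: 91

```text
clock: 13.3
position: [0.6081, 0.164, 0.45]
ee_rot: [2.182, 2.26, 0.0]
force: [0.6, -0.3, 0.1]
width: 0.988
```

```bash
python3 - <<'E'
from h import *
s,im=snap('wrist','w6')
K,P=cam('wrist',s);print(s['position'],s['joints'].round(2),s['dq'].round(3)); uv=proj(K,P,[.610,.162,.093]);print(uv)
u,v=map(int,uv); u0,v0=u-60,v-60
print(u0,v0); cv2.imwrite('pics/w6c.png',cv2.resize(im[v0:v0+120,u0:u0+120][:,:,::-1],None,fx=5,fy=5,interpolation=cv2.INTER_CUBIC))
E
```

```text
[0.60809783 0.1640167  0.45000254] [ 0.06  0.49 -0.62  1.45  0.29  1.29 -0.56] [ 0.     0.001  0.004 -0.005  0.    -0.     0.001]
[255.52789539 177.24919956]
195 117
```

View pics/w6c.png

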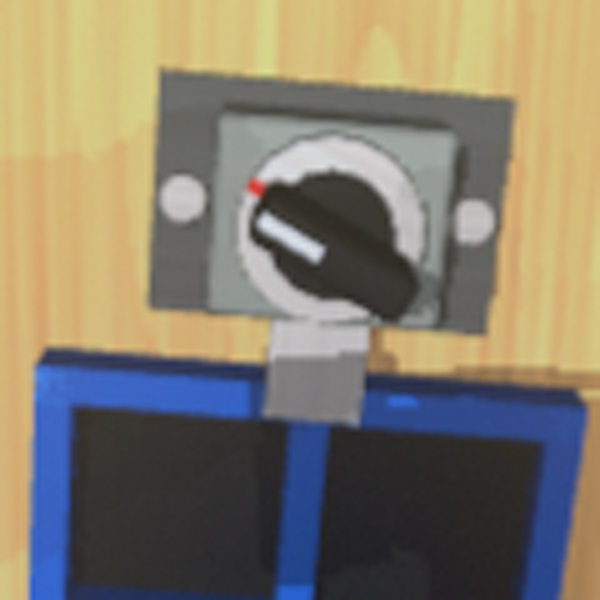

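View pics/w6.png

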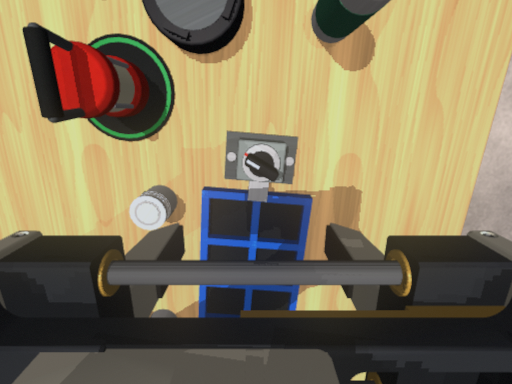

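```bash
python3 - <<'E'
from h import *
s=arm.observe();K,P=cam('wrist',s)
f=lambda x,y:(195+x/5,117+y/5)
print('bar c',ray(K,P,f(332,254),.093));
for z in(.045,.05,.055):print('collar',ray(K,P,f(333,228),z))
a,b=ray(K,P,f(258,222),.093),ray(K,P,f(325,255),.093);print(a,b,'white ang',np.degrees(np.arctan2(*(a-b)[1::-1])), np.linalg.norm(a-b))
r=ray(K,P,f(255,187),.05);print('red',r)
# tray direction and corners
im=cv2.imread('pics/w6.png')[:,:,::-1].copy();h=cv2.cvtColor(im,cv2.COLOR_RGB2HSV)
Kt,Pt=cam('top');t=cv2.imread('pics/top1.png')[:,:,::-1].copy()
h=cv2.cvtColor(t,cv2.COLOR_RGB2HSV);m=cv2.inRange(h,(105,120,40),(130,255,255));m[:,:210]=0;m[:,320:]=0;m[:150]=0;m[240:]=0
m=cv2.morphologyEx(m,cv2.MORPH_CLOSE,np.ones((21,21)))
cs,_=cv2.findContours(m,cv2.RETR_EXTERNAL,cv2.CHAIN_APPROX_NONE);c=max(cs,key=cv2.contourArea)
r=cv2.minAreaRect(c);q=[ray(Kt,Pt,p,.022) for p in cv2.boxPoints(r)];print(r,np.round(q,4),ray(Kt,Pt,r[0],.022))
ap=cv2.approxPolyDP(c,5,True)[:,0];print(ap,[ray(Kt,Pt,p,.022).round(4) for p in ap])
E
```

```text
bar c [0.61717441 0.1743393  0.093     ]
collar [0.61878953 0.17223939 0.045     ]
collar [0.61861806 0.17315231 0.05      ]
collar [0.61844659 0.17406524 0.055     ]
[0.59820373 0.1818733  0.093     ] [0.61541108 0.1740202  0.093     ] white ang 155.46897631680798 0.018914656419673666
red [0.5961487  0.18405495 0.05      ]
((262.5, 198.0), (52.0, 79.0), 90.0) [[ 0.6972  0.1096  0.022 ]
 [ 0.6817 -0.1461  0.022 ]
 [ 0.5126 -0.132   0.022 ]
 [ 0.5279  0.1169  0.022 ]] [ 0.60371509 -0.01274403  0.022     ]
[[300 172]
 [224 173]
 [223 224]
 [302 223]] [array([ 0.6821, -0.1396,  0.022 ]), array([0.6937, 0.1065, 0.022 ]), array([0.5279, 0.1169, 0.022 ]), array([ 0.5157, -0.1323,  0.022 ])]
```

Call:
move_arm:
  steps:
    - [10,10,60,-1.11]
    - [10,10,60,-1.11]
    - [10,10,60,-1.11]
    - [10,10,60,-1.11]
    - [10,10,60,-1.11]
    - [10,10,60,-1.11]
    - [10,10,60,-1.11]
    - [10,10,60,-1.11]
    - [10,10,60,-1.11]
  grip: 60

```text
clock: 14.48
position: [0.6184, 0.1737, 0.3899]
ee_rot: [0.669, 3.069, -0.0]
force: [-0.4, -0.4, -0.1]
width: 0.659
```

```bash
python3 - <<'E'
from h import *
s,im=snap('wrist','w7')
K,P=cam('wrist',s);print(s['position'],s['joints'].round(2),s['ee_rot']); uv=proj(K,P,[.6172,.1743,.093]);print(uv)
M=R.from_rotvec(s['ee_rot']).as_matrix();print('yaw y',np.degrees(np.arctan2(M[1,1],M[0,1])))
u,v=map(int,uv); u0,v0=u-60,v-60
print(u0,v0); cv2.imwrite('pics/w7c.png',cv2.resize(im[v0:v0+120,u0:u0+120][:,:,::-1],None,fx=5,fy=5,interpolation=cv2.INTER_CUBIC))
E
```

```text
[0.61842815 0.1736826  0.38985554] [ 0.17  0.62 -0.86  1.5   0.49  1.25  0.39] [ 6.68590401e-01  3.06929495e+00 -2.93031682e-04]
[253.85089602 187.01073786]
yaw y 65.42224382117861
193 127
```

View pics/w7c.png

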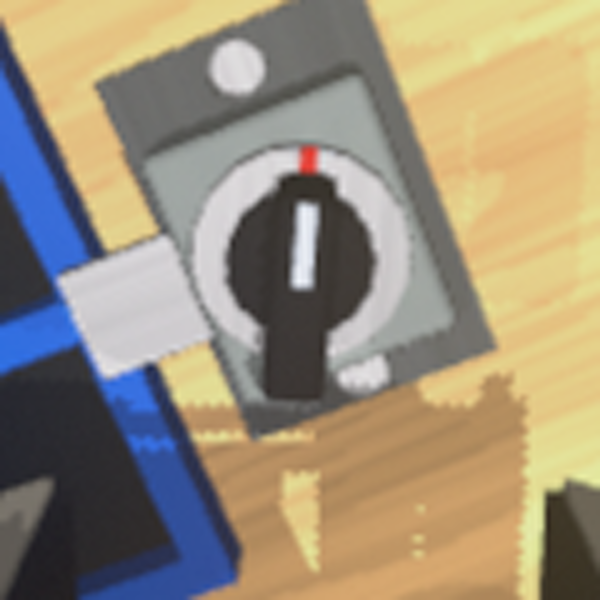

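Call:
move_arm:
  steps:
    - [0,0,30,0.08]
    - [0,0,60,0.08]
    - [0,0,90,0.08]
    - [0,0,120,0.08]
    - [0,0,135,0.08]
    - [0,0,145,0.08]
    - [0,0,149,0.08]
    - [0,0,149,0.08]
    - [0,0,149,0.08]

```text
clock: 15.65
position: [0.6188, 0.1737, 0.2415]
ee_rot: [0.788, 3.04, 0.001]
force: [0.2, -0.0, -0.3]
width: 0.653
```

```bash
python3 - <<'E'
from h import *
s,im=snap('wrist','w8');_,sd=snap('side')
cv2.imwrite('pics/s8.png',cv2.resize(sd[190:300,170:330][:,:,::-1],None,fx=4.5,fy=4.5))
print(s['position'],s['force'])
E
```

```text
[0.61875881 0.17374299 0.24151898] [ 0.2296952  -0.02134372 -0.29010554]
```

View pics/w8.png

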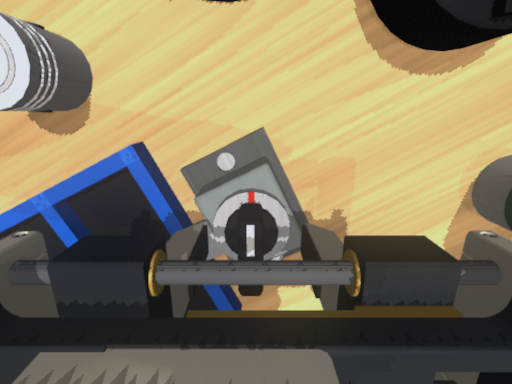

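View pics/s8.png

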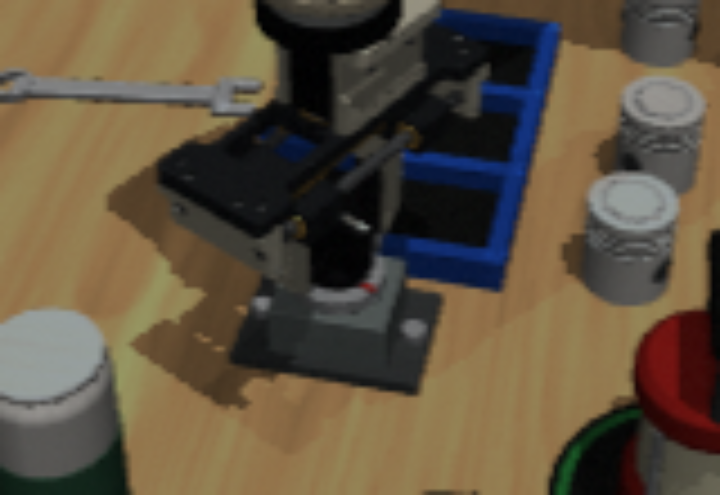

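Call:
move_arm:
  steps:
    - [0,0,0,0]
    - [0,0,0,0]
    - [0,0,0,0]
    - [0,0,0,0]
    - [0,0,0,0]
    - [0,0,0,0]
    - [0,0,0,0]
    - [0,0,0,0]
  grip: 0
  grip_force: 40

```text
clock: 16.75
position: [0.6181, 0.1727, 0.2406]
ee_rot: [-0.788, -3.04, 0.004]
force: [-3.3, -3.2, 3.9]
width: 0.151
```

```bash
python3 - <<'E'
from h import *
s,im=snap('wrist','w9')
print(s['position'],s['force'],s['ft_torque'],s['width']*91.8,s['joints'].round(2))
E
```

```text
[0.61807868 0.17265654 0.24063087] [-3.34944773 -3.15403978  3.91236438] [-0.83487817  0.58519425 -0.01072396] 13.877949776478426 [ 0.12  0.76 -0.76  1.65  0.61  0.99  0.21]
```

View pics/w9.png

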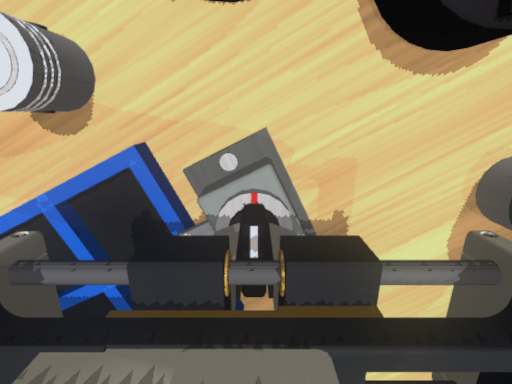

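Call:
move_arm:
  steps:
    - [0,0,0,0.1]
    - [0,0,0,0.2]
    - [0,0,0,0.3]
    - [0,0,0,0.4]
    - [0,0,0,0.5]
    - [0,0,0,0.6]
    - [0,0,0,0.7]
    - [0,0,0,0.8]
    - [0,0,0,0.9]
    - [0,0,0,1.0]
    - [0,0,0,1.1]
    - [0,0,0,1.2]
    - [0,0,0,1.3]
    - [0,0,0,1.3]
    - [0,0,0,1.3]

```text
clock: 18.68
position: [0.6177, 0.1725, 0.2406]
ee_rot: [2.468, 1.943, -0.006]
force: [-5.1, -4.4, 5.9]
width: 0.152
```

```bash
cat > g.py <<'E'
from h import *
import sys
s,im=snap('wrist',sys.argv[1])
M=R.from_rotvec(s['ee_rot']).as_matrix()
print(s['position'],s['force'].round(1),s['ft_torque'].round(3),s['width']*91.8,s['joints'].round(2),'yaw y',np.degrees(np.arctan2(M[1,1],M[0,1])))
cv2.imwrite('pics/'+sys.argv[1]+'c.png',cv2.resize(im[120:310,160:350][:,:,::-1],None,fx=3,fy=3))
E
python3 g.py w10
```

```text
[0.61769892 0.17245688 0.24061763] [-5.1 -4.4  5.9] [-1.101  1.04  -0.027] 13.940161556608858 [-0.07  0.67 -0.45  1.67  0.35  0.89 -0.89] yaw y -13.562032975092416
```

View pics/w10c.png

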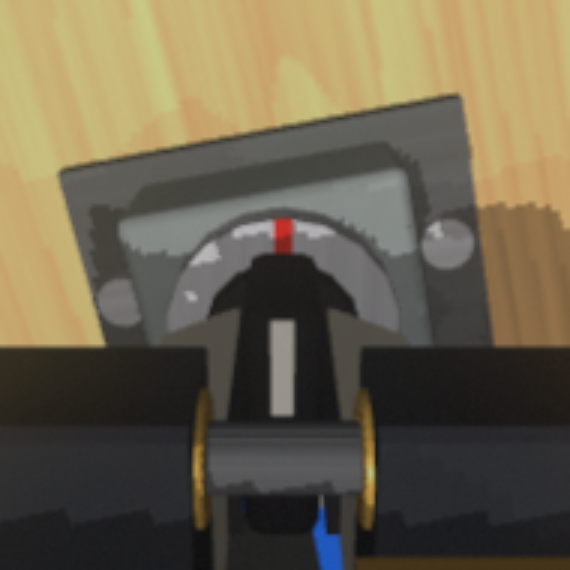

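Call:
move_arm:
  steps:
    - [0,0,0,0.1]
    - [0,0,0,0.2]
    - [0,0,0,0.3]
    - [0,0,0,0.4]
    - [0,0,0,0.4]
    - [0,0,0,0.4]

```text
clock: 19.48
position: [0.6176, 0.1725, 0.2406]
ee_rot: [2.804, 1.414, -0.006]
force: [-5.5, -5.3, 5.7]
width: 0.151
```

```bash
python3 g.py w11
```

```text
[0.61757225 0.17249783 0.24062703] [-5.5 -5.3  5.7] [-1.012  1.182 -0.061] 13.866972078696204 [-0.13  0.65 -0.34  1.67  0.27  0.87 -1.22] yaw y -36.47810459715178
```

View pics/w11c.png

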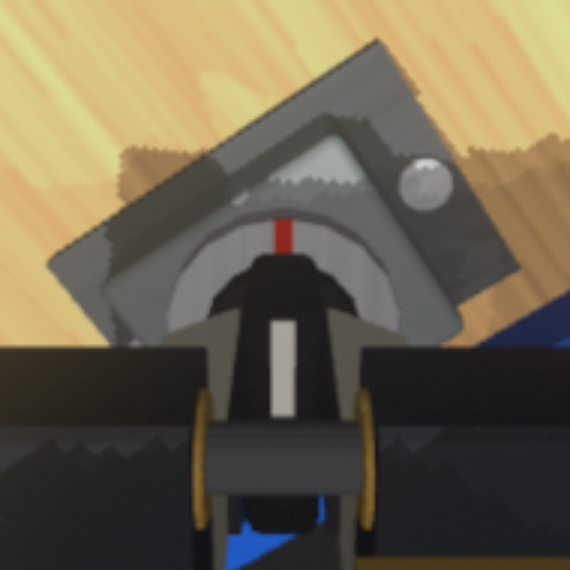

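Still aligned at 1.7 rad. Continuing.

Call:
move_arm:
  steps:
    - [0,0,0,0.1]
    - [0,0,0,0.2]
    - [0,0,0,0.3]
    - [0,0,0,0.4]
    - [0,0,0,0.4]
    - [0,0,0,0.4]

```text
clock: 20.27
position: [0.6175, 0.1726, 0.2406]
ee_rot: [3.029, 0.829, -0.006]
force: [-6.4, -4.3, 6.3]
width: 0.153
```

```bash
python3 g.py w12
```

```text
[0.61747442 0.17259132 0.24060339] [-6.4 -4.3  6.3] [-0.919  1.299 -0.118] 14.061968025240095 [-0.2   0.64 -0.24  1.68  0.19  0.85 -1.56] yaw y -59.39346956284785
```

View pics/w12c.png

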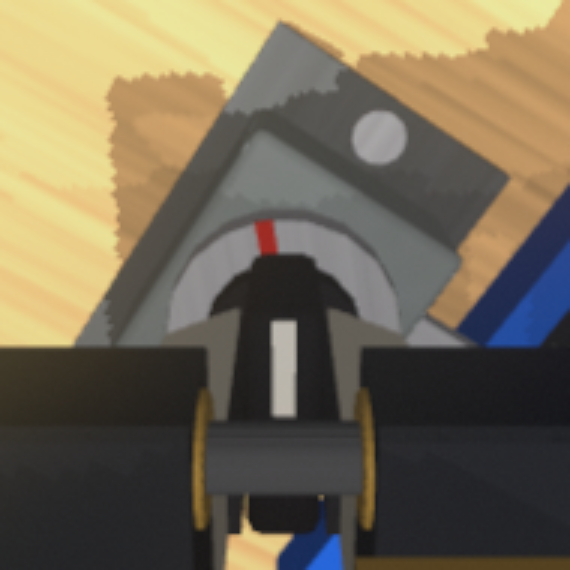

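The red line has parted about 9° from the white line, so it's tight and slipping. I'll add about 0.4 rad for margin.

Call:
move_arm:
  steps:
    - [0,0,0,0.1]
    - [0,0,0,0.2]
    - [0,0,0,0.3]
    - [0,0,0,0.4]
    - [0,0,0,0.4]
    - [0,0,0,0.4]

```text
clock: 21.08
position: [0.6174, 0.1728, 0.2406]
ee_rot: [3.133, 0.211, -0.005]
force: [-6.1, -4.0, 6.5]
width: 0.151
```

```bash
python3 g.py w13
```

```text
[0.61741695 0.17275009 0.24061928] [-6.1 -4.   6.5] [-0.873  1.379 -0.067] 13.881683091813242 [-0.27  0.63 -0.13  1.69  0.11  0.84 -1.88] yaw y -82.29877823600448
```

View pics/w13c.png

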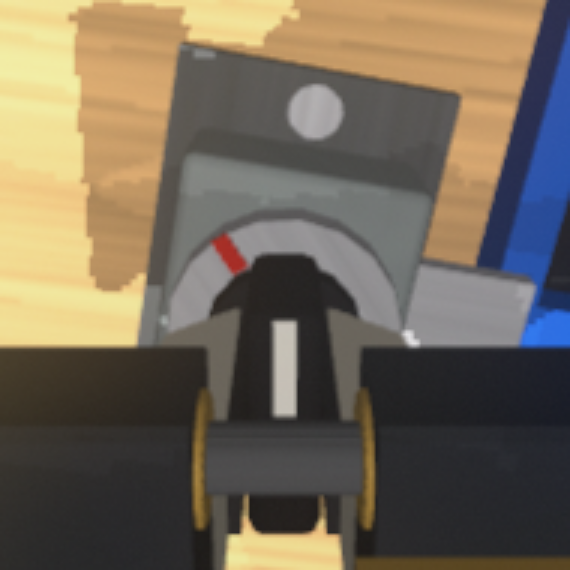

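Call:
move_arm:
  steps:
    - [0,0,0,0]
    - [0,0,0,0]
    - [0,0,0,0]
    - [0,0,0,0]
    - [0,0,0,0]
    - [0,0,0,0]
    - [0,0,0,0]
  grip: 70

```text
clock: 22.0
position: [0.6185, 0.1736, 0.2407]
ee_rot: [3.134, 0.211, 0.0]
force: [-0.5, 0.1, -0.4]
width: 0.758
```

Call:
move_arm:
  steps:
    - [0,0,-30,0]
    - [0,0,-80,0]
    - [0,0,-140,0]
    - [0,0,-180,0]
    - [0,0,-180,0]
    - [0,0,-180,0]

```text
clock: 22.75
position: [0.6182, 0.1734, 0.42]
ee_rot: [3.134, 0.211, -0.001]
force: [0.0, 0.2, -0.7]
width: 0.763
```

```bash
python3 g.py w14; python3 m.py
```

```text
[0.61823436 0.17343621 0.41996643] [ 0.   0.2 -0.7] [-0.027  0.002  0.053] 70.00994154029519 [-0.26  0.46 -0.14  1.5   0.07  1.19 -1.85] yaw y -82.28316777728034
tray ((246.78070068359375, 209.42205810546875), (40.85247802734375, 35.000831604003906), 70.90650939941406) [[0.6183, 0.1112, 0.022], [0.6494, 0.0033, 0.022], [0.5219, -0.0313, 0.022], [0.4922, 0.0748, 0.022]] [0.5698 0.0395 0.022 ]
mat ((174.06533813476562, 267.78680419921875), (35.23766326904297, 41.6545524597168), 136.8519287109375) [0.402  0.2773 0.003 ]Traceback (most recent call last):
  File "m.py", line 19, in <module>
    cs,_=cv2.findContours(mm,cv2.RETR_EXTERNAL,cv2.CHAIN_APPROX_NONE);c=max(cs,key=cv2.contourArea)
                                                                        ~~~^^^^^^^^^^^^^^^^^^^^^^^^
ValueError: max() iterable argument is empty
```

View pics/w14.png

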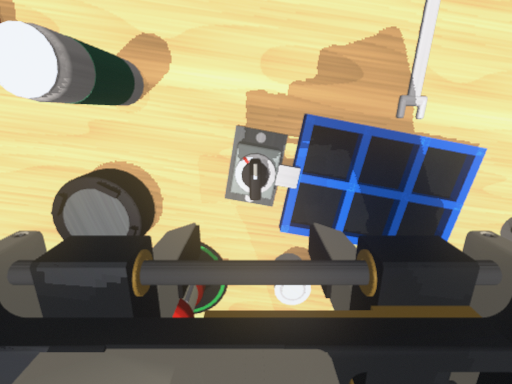

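View pics/top1.png

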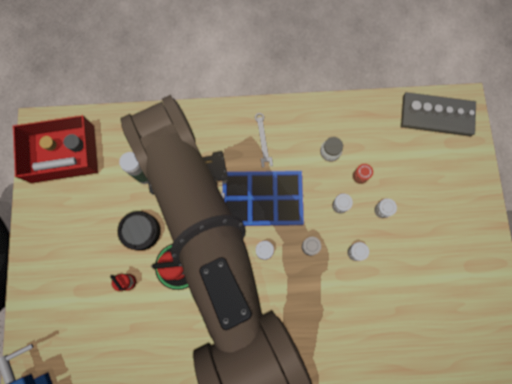

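Call:
move_arm:
  steps:
    - [-95,222,-50,-0.6]
    - [-95,222,-50,-0.6]
    - [-95,222,-50,-0.6]
    - [-95,222,-50,-0.6]
    - [-95,222,-50,-0.6]
    - [-95,222,-50,-0.6]
    - [-95,222,-50,-0.6]
    - [-95,222,-50,-0.6]
    - [-95,222,-50,-0.6]
  grip: 80

```text
clock: 24.02
position: [0.5544, -0.0584, 0.4705]
ee_rot: [-2.931, -1.13, 0.0]
force: [0.3, 0.5, -0.2]
width: 0.871
```

```bash
python3 g.py w15; python3 - <<'E'
from h import *
arm_s=arm.observe()
snap('top','t15')
E
```

```text
[ 0.55435356 -0.05837441  0.47047126] [ 0.3  0.5 -0.2] [-0.016 -0.053  0.044] 79.94480020429073 [ 0.17  0.29 -0.22  1.63  0.06  1.23 -0.89] yaw y -47.82685741534338
```

View pics/w15.png

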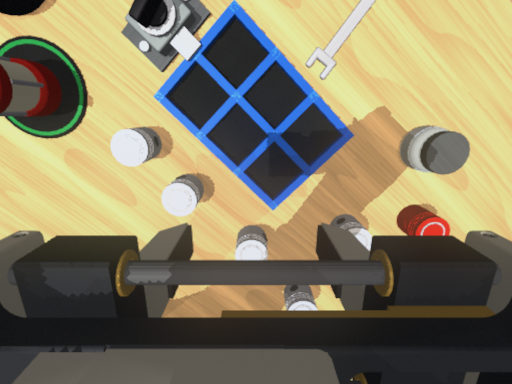

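```bash
python3 - <<'E'
from h import *
im=cv2.imread('pics/w15.png')[:,:,::-1].copy()
s=arm.observe();K,P=cam('wrist',s)
h=cv2.cvtColor(im,cv2.COLOR_RGB2HSV);m=cv2.inRange(h,(105,110,50),(128,255,255));m[220:]=0
m=cv2.morphologyEx(m,cv2.MORPH_CLOSE,np.ones((3,3)))
n,l,st,_=cv2.connectedComponentsWithStats(m);i=1+np.argmax(st[1:,4]);m=(l==i).astype(np.uint8)
c=max(cv2.findContours(m,cv2.RETR_EXTERNAL,cv2.CHAIN_APPROX_NONE)[0],key=cv2.contourArea)
hull=cv2.convexHull(c);ap=cv2.approxPolyDP(hull,6,True)[:,0].astype(float)
print(ap); 
q=np.array([ray(K,P,p,.022) for p in ap]);print(q.round(4),'edges',np.linalg.norm(q-np.roll(q,-1,0),axis=1).round(4))
# rectify into world plane z=.022 grid 1mm=2px, min area rect of the blue
w=np.array([ray(K,P,p,.022)[:2]*1000 for p in hull[:,0]],np.float32)
r=cv2.minAreaRect(w);print(r)
# inner wells: dark holes
cs,hi=cv2.findContours(m,cv2.RETR_CCOMP,cv2.CHAIN_APPROX_NONE)
for c,hh in zip(cs,hi[0]):
    if hh[3]>=0 and cv2.contourArea(c)>500:
        w=np.array([ray(K,P,p[0],.022)[:2]*1000 for p in c],np.float32);r=cv2.minAreaRect(w);print('well',np.round(r[0],1),np.round(r[1],1),round(r[2],1))
E
```

```text
[[233.   0.]
 [352. 134.]
 [273. 209.]
 [155.  97.]]
[[ 0.7008  0.1131  0.022 ]
 [ 0.6893 -0.1413  0.022 ]
 [ 0.5165 -0.1352  0.022 ]
 [ 0.528   0.1182  0.022 ]] edges [0.2547 0.1729 0.2537 0.1729]
((608.9114990234375, -11.2335205078125), (257.1014709472656, 175.5587158203125), 87.28457641601562)
well [563.6 -91.3] [69.  69.6] 87.0
well [645.1 -94.8] [68.  69.9] 87.4
well [567.8  -9.4] [68.5 69.2] 86.9
well [648.7 -13. ] [67.8 68. ] 87.2
well [572.4  70.9] [67.1 67.9] 87.0
well [652.3  67.1] [66.8 67.6] 87.4
```

```bash
cat > pis.py <<'E'
from h import *
import sys
def crowns(im,K,P,maxrow=225):
    # crown: bright low-sat blob; rectify to z=.06 plane and find 54mm circles
    out=[]
    h=cv2.cvtColor(im,cv2.COLOR_RGB2HSV);m=((h[:,:,1]<40)&(h[:,:,2]>150)).astype(np.uint8)
    # rectify to the plane z=.06, 1 px = 1mm
    xs=[0.3,0.8];ys=[-0.5,0.3]
    Pi=np.linalg.inv(P)[:3];H=K@np.c_[Pi[:,0],Pi[:,1],Pi[:,2]*.06+Pi[:,3]]
    A=np.array([[.001,0,xs[0]],[0,.001,ys[0]],[0,0,1]])
    rect=cv2.warpPerspective(im,np.linalg.inv(H@A),(500,800))
    return rect,A
if __name__=='__main__':
    s,im=snap(sys.argv[1],sys.argv[2]);K,P=cam(sys.argv[1],s)
    if sys.argv[1]=='wrist': im[232:]=0
    rect,A=crowns(im,K,P)
    g=cv2.GaussianBlur(cv2.cvtColor(rect,cv2.COLOR_RGB2GRAY),(5,5),0)
    cc=cv2.HoughCircles(g,cv2.HOUGH_GRADIENT,1.5,60,param1=80,param2=18,minRadius=24,maxRadius=30)
    vis=rect.copy()
    for x,y,r in (cc[0] if cc is not None else []):
        p=A@[x,y,1]; col=rect[int(y),int(x)]
        if int(col.min())>110: print(p[:2].round(4),r,col); cv2.circle(vis,(int(x),int(y)),int(r),(255,0,0),1)
    cv2.imwrite('pics/'+sys.argv[2]+'r.png',vis[50:650,::-1][::-1][:,:,::-1][:, ::-1][:600])
E
python3 pis.py wrist w16; python3 pis.py top t16
```

```text
[ 0.7372 -0.2142] 29.1 [159 159 152]
[0.4538 0.0963] 25.8 [230 234 240]
[ 0.4402 -0.0057] 25.8 [229 232 238]
[ 0.5362 -0.3792] 25.8 [165 165 166]
[0.4522 0.0948] 27.6 [171 173 178]
[ 0.4358 -0.0057] 29.1 [170 172 177]
[ 0.4148 -0.2967] 29.1 [169 170 174]
```

View pics/w16r.png

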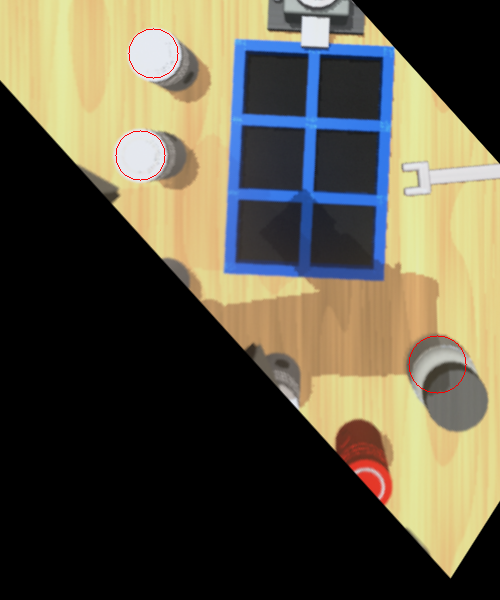

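View pics/t16.png

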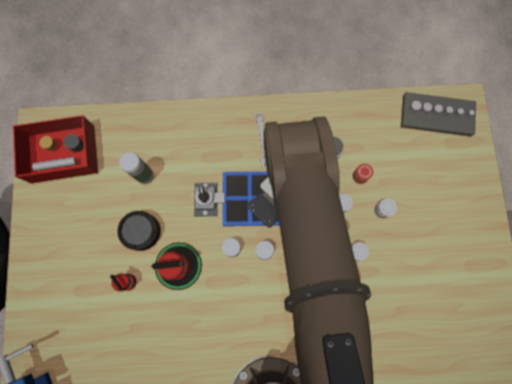

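Call:
move_arm:
  steps:
    - [29,-182,100,0]
    - [29,-182,100,0]
    - [29,-182,100,0]
    - [29,-182,100,0]
    - [29,-182,140,0]
    - [29,-182,180,0]
    - [29,-182,215,0]
    - [29,-182,240,0]
    - [29,-182,255,0]
    - [29,-182,262,0]
    - [29,-182,262,0]
    - [29,-182,262,0]
  grip: 86

```text
clock: 25.72
position: [0.4541, 0.0954, 0.2095]
ee_rot: [2.932, 1.128, 0.002]
force: [-0.2, -0.1, 0.1]
width: 0.934
```

```bash
python3 g.py w17; python3 - <<'E'
from h import *
_,sd=snap('side')
cv2.imwrite('pics/s17.png',cv2.resize(sd[170:320,190:400][:,:,::-1],None,fx=3.5,fy=3.5))
E
```

```text
[0.45407916 0.09541961 0.20945137] [-0.2 -0.1  0.1] [-0.014 -0.063 -0.011] 85.78514091443235 [-0.12  0.47 -0.26  2.14  0.23  0.55 -1.38] yaw y -47.90839499244198
```

View pics/s17.png

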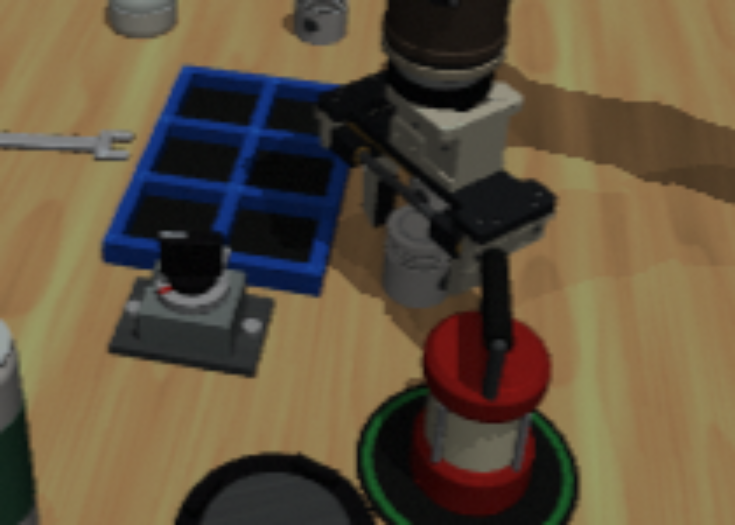

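View pics/w17.png

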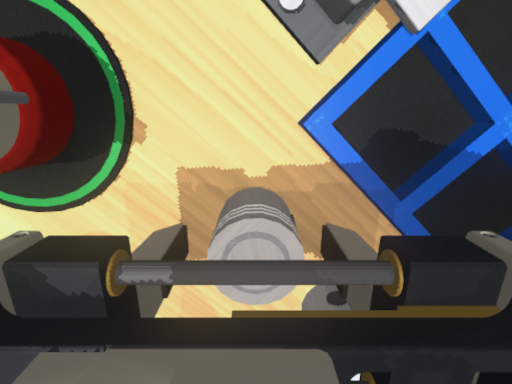

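Call:
move_arm:
  steps:
    - [0,0,0,0]
    - [0,0,0,0]
    - [0,0,0,0]
    - [0,0,0,0]
    - [0,0,0,0]
    - [0,0,0,0]
    - [0,0,0,0]
  grip: 30
  grip_force: 30

```text
clock: 26.7
position: [0.4538, 0.0953, 0.2087]
ee_rot: [2.932, 1.128, 0.0]
force: [1.0, -0.3, 1.1]
width: 0.583
```

```bash
cat > sh.py <<'E'
from h import *
import sys
s=arm.observe();print(s['position'].round(4),s['width']*91.8,s['force'].round(1));a=list(map(float,sys.argv[1:]))
for i in range(0,len(a),3):print(shift(a[i:i+3],s).round(1))
E
python3 sh.py .6535 .0685 .333
```

```text
[0.4538 0.0953 0.2087] 53.51980752459799 [ 1.  -0.3  1.1]
[ 130.3  153.8 -124.2]
```

Call:
move_arm:
  steps:
    - [0,0,-20,0]
    - [0,0,-60,0]
    - [0,0,-100,0]
    - [30,36,-105,0]
    - [65,77,-105,0]
    - [100,118,-105,0]
    - [125,147,-105,0]
    - [130,154,-105,0]
    - [130,154,-105,0]
    - [130,154,-85,0]
    - [130,154,-60,0]
    - [130,154,-40,0]
    - [130,154,-35,0]
    - [130,154,-35,0]

```text
clock: 28.45
position: [0.6532, 0.0684, 0.2439]
ee_rot: [-2.932, -1.129, 0.0]
force: [0.4, -0.1, -0.8]
width: 0.58
```

```bash
python3 g.py w18; python3 - <<'E'
from h import *
_,sd=snap('side')
cv2.imwrite('pics/s18.png',cv2.resize(sd[150:300,190:400][:,:,::-1],None,fx=3.5,fy=3.5))
E
python3 sh.py .6535 .0685 .2147
```

```text
[0.65324599 0.06835113 0.2438662 ] [ 0.4 -0.1 -0.8] [-0.032 -0.032 -0.025] 53.21924217736529 [-0.03  0.66 -0.24  1.64  0.19  0.87 -1.18] yaw y -47.89068029714528
[0.6537 0.0683 0.2447] 53.816442819832226 [ 0.1  0.6 -2. ]
[-0.1 -0.3 30. ]
```

View pics/s18.png

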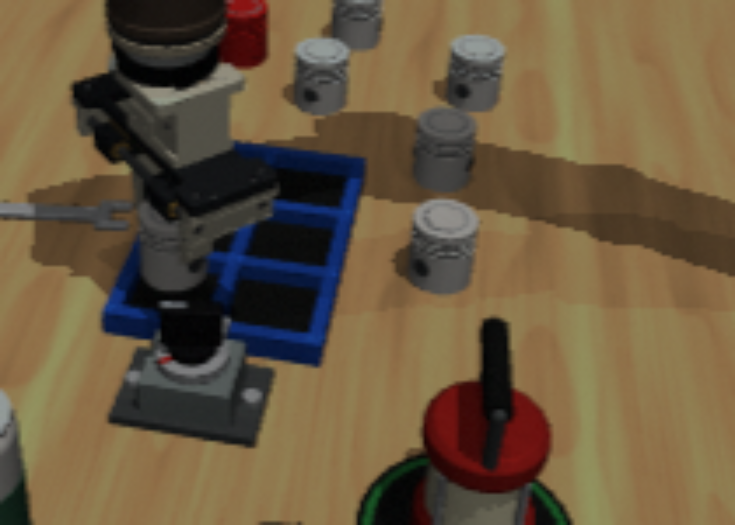

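View pics/w18.png

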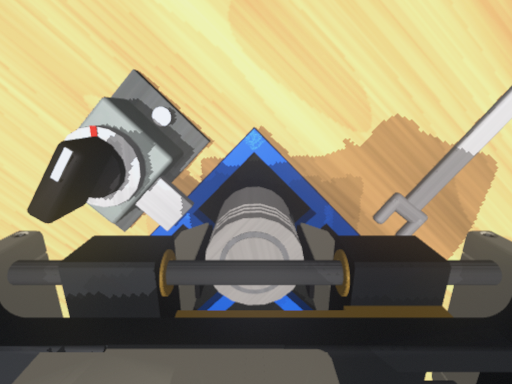

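Call:
move_arm:
  steps:
    - [0,0,8,0]
    - [0,0,16,0]
    - [0,0,23,0]
    - [0,0,27,0]
    - [0,0,29,0]
    - [0,0,29,0]
    - [0,0,29,0]

```text
clock: 29.42
position: [0.6535, 0.0682, 0.2149]
ee_rot: [2.932, 1.128, 0.001]
force: [-0.7, -0.0, -0.6]
width: 0.579
```

Call:
move_arm:
  steps:
    - [0,0,0,0]
    - [0,0,0,0]
    - [0,0,0,0]
    - [0,0,0,0]
    - [0,0,-40,0]
    - [0,0,-100,0]
    - [0,0,-120,0]
    - [0,0,-120,0]
  grip: 70

```text
clock: 30.42
position: [0.6539, 0.0683, 0.3368]
ee_rot: [2.931, 1.128, 0.006]
force: [-0.5, 0.1, 0.0]
width: 0.765
```

```bash
python3 sh.py .4402 -.0057 .333 .4402 -.0057 .208; python3 - <<'E'
from h import *
_,sd=snap('side')
cv2.imwrite('pics/s19.png',cv2.resize(sd[140:300,190:400][:,:,::-1],None,fx=3.5,fy=3.5))
E
```

```text
[0.6539 0.0683 0.3368] 70.21459512477549 [-0.5  0.1  0. ]
[-208.2  -88.3    2.9]
[-208.6  -88.6  127.9]
```

View pics/s19.png

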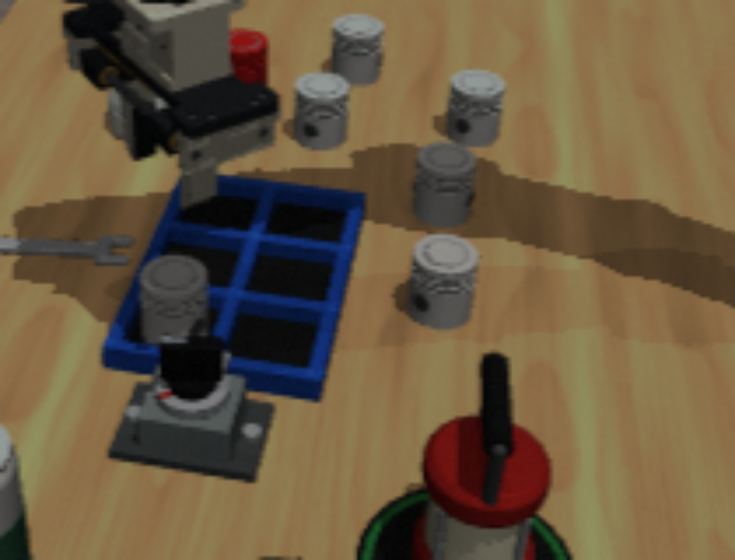

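Call:
move_arm:
  steps:
    - [-52,-22,3,0]
    - [-104,-44,3,0]
    - [-156,-66,3,0]
    - [-200,-85,3,0]
    - [-208,-88,3,0]
    - [-208,-88,20,0]
    - [-208,-88,60,0]
    - [-208,-88,95,0]
    - [-208,-88,115,0]
    - [-208,-88,127,0]
    - [-208,-88,127,0]
    - [-208,-88,127,0]
  grip: 86

```text
clock: 31.98
position: [0.4405, -0.0058, 0.2082]
ee_rot: [2.932, 1.128, 0.001]
force: [0.4, 0.3, 0.6]
width: 0.935
```

```bash
python3 g.py w20
```

```text
[ 0.44047201 -0.00583546  0.20816911] [0.4 0.3 0.6] [-0.03  -0.007  0.013] 85.85351332139868 [ 0.09  0.45 -0.25  2.2   0.22  0.52 -1.16] yaw y -47.901909075302264
```

View pics/w20.png

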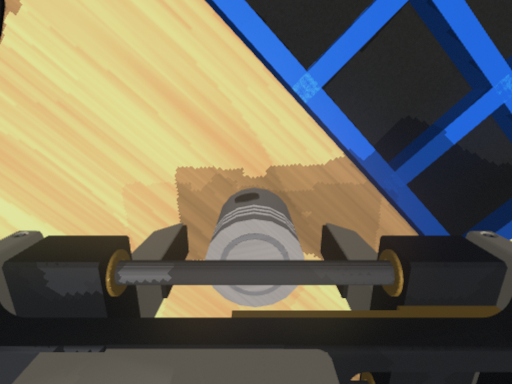

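Call:
move_arm:
  steps:
    - [0,0,0,0]
    - [0,0,0,0]
    - [0,0,0,0]
    - [0,0,0,0]
    - [0,0,0,0]
    - [0,0,0,0]
  grip: 30

```text
clock: 32.78
position: [0.4401, -0.006, 0.2078]
ee_rot: [2.932, 1.128, 0.0]
force: [-0.6, -0.1, 3.9]
width: 0.581
```

```bash
python3 sh.py .5715 .0725 .208
```

```text
[ 0.4401 -0.006   0.2078] 53.3745977104224 [-0.6 -0.1  3.9]
[ 1.501e+02  2.980e+01 -1.000e-01]
```

Call:
move_arm:
  steps:
    - [0,0,-20,0]
    - [0,0,-60,0]
    - [0,0,-95,0]
    - [40,8,-100,0]
    - [85,17,-100,0]
    - [130,26,-100,0]
    - [150,30,-100,0]
    - [150,30,-100,0]
    - [150,30,-100,0]
    - [150,30,-75,0]
    - [150,30,-50,0]
    - [150,30,-35,0]
    - [150,30,-25,0]
    - [150,30,-17,0]
    - [150,30,-10,0]
    - [150,30,-7,0]
    - [150,30,-7,0]
    - [150,30,-7,0]

```text
clock: 35.02
position: [0.5717, 0.0724, 0.215]
ee_rot: [2.932, 1.128, 0.001]
force: [0.3, 0.3, -2.1]
width: 0.581
```

```bash
python3 g.py w21
```

```text
[0.57165502 0.07242744 0.21504819] [ 0.3  0.3 -2.1] [-0.008 -0.064  0.006] 53.336093480239654 [-0.03  0.59 -0.26  1.87  0.22  0.71 -1.26] yaw y -47.899163932689774
```

View pics/w21.png

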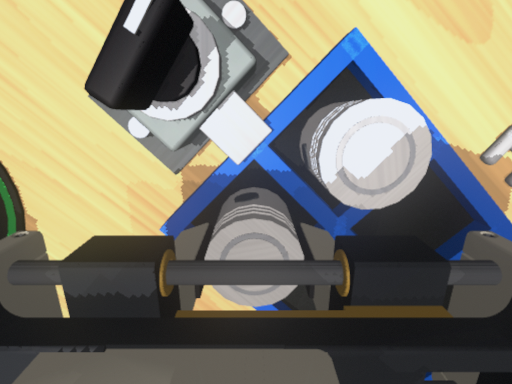

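Call:
move_arm:
  steps:
    - [0,0,0,0]
    - [0,0,0,0]
    - [0,0,0,0]
    - [0,0,0,0]
    - [0,0,-40,0]
    - [0,0,-100,0]
    - [0,0,-120,0]
    - [0,0,-120,0]
  grip: 70

```text
clock: 36.08
position: [0.572, 0.0725, 0.3365]
ee_rot: [2.931, 1.128, 0.006]
force: [-0.6, 1.0, -0.7]
width: 0.763
```

```bash
python3 sh.py .39 -.34 .45
```

```text
[0.572  0.0725 0.3365] 70.05315911336274 [-0.6  1.  -0.7]
[-411.2  184.4 -114.4]
```

Call:
move_arm:
  steps:
    - [-411,184,-114,0]
    - [-411,184,-114,0]
    - [-411,184,-114,0]
    - [-411,184,-114,0]
    - [-411,184,-114,0]
    - [-411,184,-114,0]
    - [-411,184,-114,0]
    - [-411,184,-114,0]
    - [-411,184,-114,0]
    - [-411,184,-114,0]
    - [-411,184,-114,0]

```text
clock: 37.45
position: [0.3906, -0.3384, 0.448]
ee_rot: [-2.929, -1.131, 0.001]
force: [0.8, -0.3, 0.5]
width: 0.764
```

```bash
python3 pis.py wrist w22; python3 sh.py .44 -.15 .333
```

```text
[ 0.5482 -0.3958] 27.15 [195 200 211]
[ 0.4192 -0.2937] 27.45 [195 200 210]
[ 0.5722 -0.2592] 27.45 [194 200 213]
[ 0.4448 -0.1588] 25.8 [195 201 213]
[ 0.3905 -0.3385  0.4482] 70.08026409531514 [0.5 0.6 0.4]
[ 163.3 -106.2  115.3]
```

View pics/w22r.png

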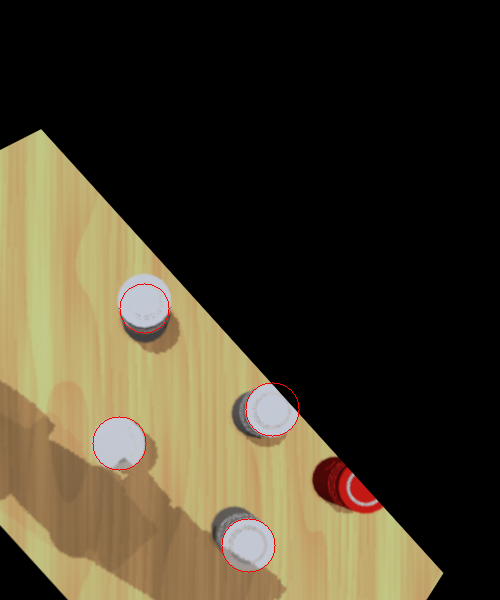

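View pics/w22.png

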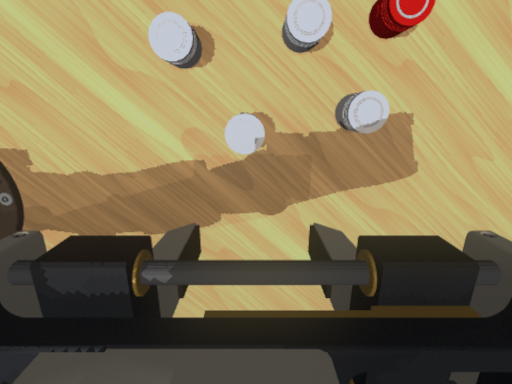

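```bash
python3 sh.py .4192 -.2937 .208
```

```text
[ 0.3905 -0.3385  0.4482] 70.08026409531514 [0.5 0.6 0.4]
[ 51.3 -13.7 240.2]
```

Call:
move_arm:
  steps:
    - [51,-14,50,0]
    - [51,-14,105,0]
    - [51,-14,150,0]
    - [51,-14,190,0]
    - [51,-14,220,0]
    - [51,-14,235,0]
    - [51,-14,240,0]
    - [51,-14,240,0]
    - [51,-14,240,0]
  grip: 86

```text
clock: 38.62
position: [0.4187, -0.2953, 0.2097]
ee_rot: [2.931, 1.128, 0.002]
force: [0.2, 0.3, 0.4]
width: 0.937
```

```bash
python3 g.py w23
```

```text
[ 0.41871845 -0.29534685  0.20974408] [0.2 0.3 0.4] [-0.024  0.033  0.021] 86.03495552270846 [ 0.61  0.52 -0.14  2.04  0.12  0.6  -0.44] yaw y -47.907112340594466
```

View pics/w23.png

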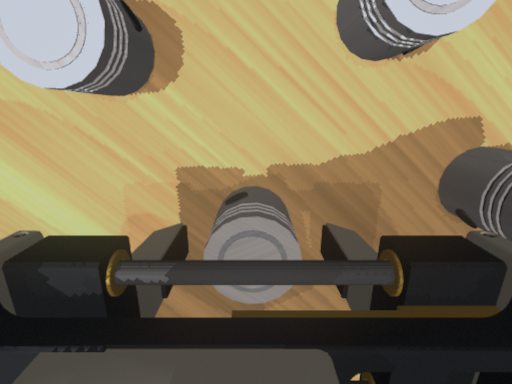

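Call:
move_arm:
  steps:
    - [0,0,0,0]
    - [0,0,0,0]
    - [0,0,0,0]
    - [0,0,0,0]
    - [0,0,0,0]
    - [0,0,0,0]
  grip: 30

```text
clock: 39.42
position: [0.4183, -0.2952, 0.2088]
ee_rot: [2.932, 1.128, -0.0]
force: [0.1, 0.4, 0.8]
width: 0.585
```

```bash
python3 sh.py .6495 -.0134 .208
```

```text
[ 0.4183 -0.2952  0.2088] 53.69797089959823 [0.1 0.4 0.8]
[360.4 -54.1   0.7]
```

Call:
move_arm:
  steps:
    - [0,0,-30,0]
    - [0,0,-75,0]
    - [20,-3,-105,0]
    - [65,-10,-110,0]
    - [120,-18,-110,0]
    - [175,-26,-110,0]
    - [230,-34,-110,0]
    - [285,-43,-110,0]
    - [335,-50,-110,0]
    - [360,-54,-110,0]
    - [360,-54,-110,0]
    - [360,-54,-110,0]
    - [360,-54,-85,0]
    - [360,-54,-60,0]
    - [360,-54,-40,0]
    - [360,-54,-25,0]
    - [360,-54,-17,0]
    - [360,-54,-10,0]
    - [360,-54,-7,0]
    - [360,-54,-6,0]

```text
clock: 41.92
position: [0.6494, -0.0137, 0.2149]
ee_rot: [2.932, 1.128, 0.001]
force: [-0.3, -0.4, -2.7]
width: 0.584
```

```bash
python3 g.py w24
```

```text
[ 0.64935848 -0.01366605  0.2149177 ] [-0.3 -0.4 -2.7] [ 0.044 -0.042  0.035] 53.57584594495853 [ 0.06  0.68 -0.19  1.68  0.16  0.8  -1.03] yaw y -47.89705446366081
```

View pics/w24.png

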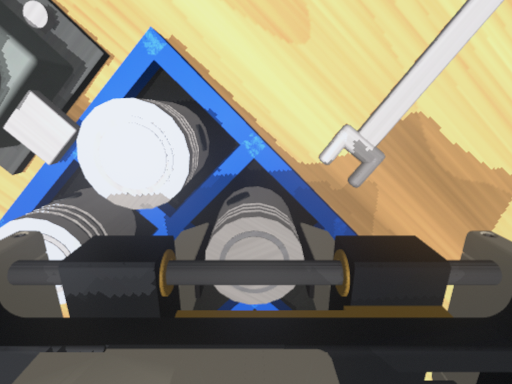

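Good fit. Release, rise, and go to piston 2.

Call:
move_arm:
  steps:
    - [0,0,0,0]
    - [0,0,0,0]
    - [0,0,0,0]
    - [0,0,0,0]
    - [0,0,-40,0]
    - [0,0,-100,0]
    - [0,0,-120,0]
    - [0,0,-120,0]
  grip: 70

```text
clock: 42.98
position: [0.6498, -0.0137, 0.3368]
ee_rot: [2.931, 1.128, 0.006]
force: [-0.9, 0.2, -0.3]
width: 0.762
```

```bash
python3 sh.py .444 -.1515 .333; python3 - <<'E'
from h import *
snap('side','s25')
E
```

```text
[ 0.6498 -0.0137  0.3368] 69.97900364509579 [-0.9  0.2 -0.3]
[-245.1  -35.7    3. ]
```

View pics/s25.png

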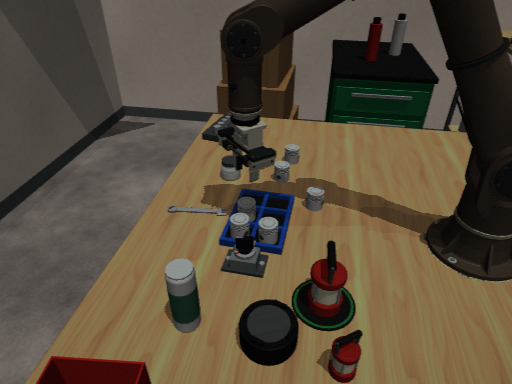

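Piston 2 seems to have shifted from (317,192) to (315,199). I'll hover and re-measure it.

```bash
python3 sh.py .39 -.19 .42; python3 - <<'E'
from h import *
Ks,Ps=cam('side'); print(proj(Ks,Ps,[.444,-.1515,.03]))
E
```

```text
[ 0.6492 -0.0137  0.335 ] 70.14886844808926 [0.3 0.5 0. ]
[-310.5  -42.9  -85.2]
[316.08409561 192.5180739 ]
```

Call:
move_arm:
  steps:
    - [-310,-43,-85,0]
    - [-310,-43,-85,0]
    - [-310,-43,-85,0]
    - [-310,-43,-85,0]
    - [-310,-43,-85,0]
    - [-310,-43,-85,0]
    - [-310,-43,-85,0]
    - [-310,-43,-85,0]
    - [-310,-43,-85,0]

```text
clock: 44.15
position: [0.3914, -0.1887, 0.4191]
ee_rot: [-2.93, -1.131, 0.001]
force: [-0.1, 0.2, -0.0]
width: 0.763
```

```bash
python3 pis.py wrist w26; python3 sh.py .44 -.15 .208
```

```text
[ 0.4492 -0.1153] 27.3 [192 198 209]
[ 0.5468 -0.3942] 25.8 [190 196 205]
[ 0.5708 -0.2608] 25.8 [191 196 207]
[ 0.3912 -0.1889  0.4191] 70.10632026527873 [-0.3  0.3  0.8]
[ 62.3   4.2 211.1]
```

View pics/w26r.png

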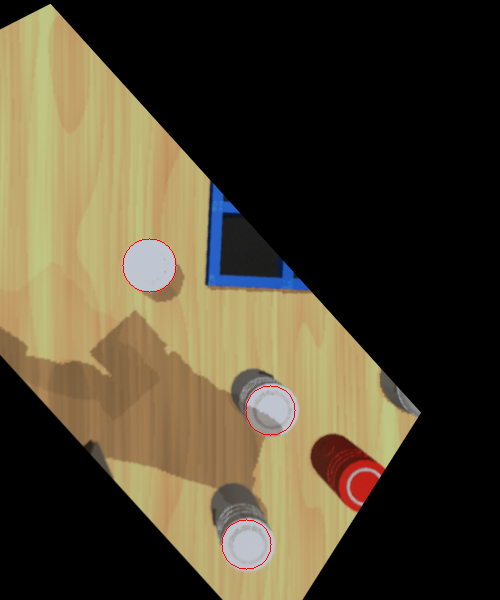

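```bash
python3 sh.py .449 -.1153 .208
```

```text
[ 0.3912 -0.1889  0.4191] 70.10632026527873 [-0.3  0.3  0.8]
[ 92.3 -15.5 211.1]
```

Call:
move_arm:
  steps:
    - [50,-8,40,0]
    - [92,-16,70,0]
    - [92,-16,120,0]
    - [92,-16,160,0]
    - [92,-16,190,0]
    - [92,-16,205,0]
    - [92,-16,211,0]
    - [92,-16,211,0]
    - [92,-16,211,0]
  grip: 86

```text
clock: 45.32
position: [0.4484, -0.1162, 0.2096]
ee_rot: [2.931, 1.128, 0.002]
force: [-0.1, 0.9, 1.4]
width: 0.938
```

```bash
python3 g.py w27
```

```text
[ 0.44837474 -0.11615944  0.20960597] [-0.1  0.9  1.4] [ 0.019 -0.014  0.002] 86.14759110967208 [ 0.29  0.47 -0.19  2.15  0.17  0.54 -0.87] yaw y -47.90956268335965
```

View pics/w27.png

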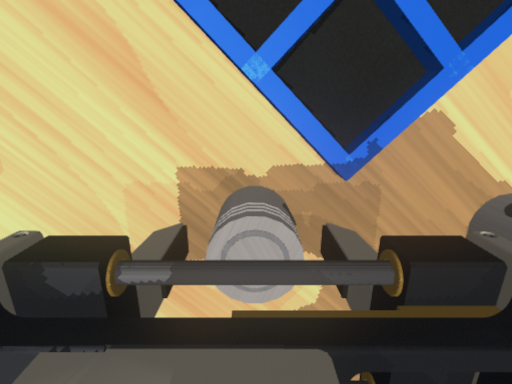

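Close and carry to the near-middle well.

Call:
move_arm:
  steps:
    - [0,0,0,0]
    - [0,0,0,0]
    - [0,0,0,0]
    - [0,0,0,0]
    - [0,0,0,0]
    - [0,0,0,0]
  grip: 30

```text
clock: 46.12
position: [0.448, -0.1161, 0.2088]
ee_rot: [2.932, 1.128, 0.0]
force: [0.5, -0.7, 2.2]
width: 0.584
```

```bash
python3 sh.py .5677 -.0094 .208
```

```text
[ 0.448  -0.1161  0.2088] 53.58205367197995 [ 0.5 -0.7  2.2]
[160.4   1.    0.8]
```

Call:
move_arm:
  steps:
    - [0,0,-30,0]
    - [0,0,-75,0]
    - [10,0,-105,0]
    - [50,0,-110,0]
    - [95,0,-110,0]
    - [135,1,-110,0]
    - [160,1,-110,0]
    - [160,1,-110,0]
    - [160,1,-110,0]
    - [160,1,-85,0]
    - [160,1,-60,0]
    - [160,1,-40,0]
    - [160,1,-25,0]
    - [160,1,-17,0]
    - [160,1,-10,0]
    - [160,1,-7,0]
    - [160,1,-6,0]

```text
clock: 48.25
position: [0.5674, -0.0095, 0.2149]
ee_rot: [2.932, 1.128, 0.001]
force: [-0.9, -0.3, -2.3]
width: 0.58
```

```bash
python3 g.py w28
```

```text
[ 0.5674498  -0.00950757  0.21488392] [-0.9 -0.3 -2.3] [0.006 0.005 0.007] 53.21093395766548 [ 0.08  0.58 -0.22  1.89  0.19  0.69 -1.09] yaw y -47.896548287965445
```

View pics/w28.png

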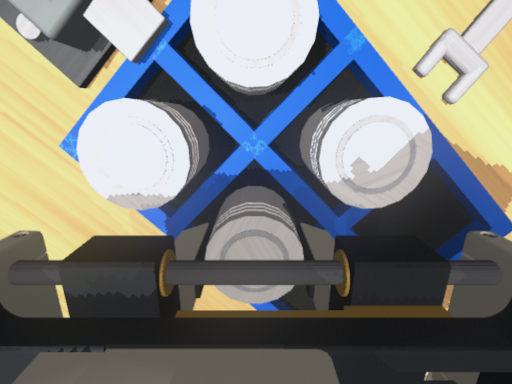

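Call:
move_arm:
  steps:
    - [0,0,0,0]
    - [0,0,0,0]
    - [0,0,0,0]
    - [0,0,0,0]
    - [0,0,-40,0]
    - [0,0,-100,0]
    - [0,0,-120,0]
    - [0,0,-120,0]
  grip: 70

```text
clock: 49.3
position: [0.5678, -0.0095, 0.3365]
ee_rot: [2.931, 1.128, 0.006]
force: [-0.3, -1.3, -0.9]
width: 0.761
```

```bash
python3 sh.py .5708 -.2600 .335 .5708 -.2600 .208;  python3 - <<'E'
from h import *
_,i=snap('side','s29')
cv2.imwrite('pics/s29c.png',i[120:280,190:400][:,:,::-1].repeat(3,0).repeat(3,1))
Ks,Ps=cam('side'); print(proj(Ks,Ps,[.5708,-.26,.03]),proj(Ks,Ps,[.547,-.395,.03]))
E
```

```text
[ 0.5678 -0.0095  0.3365] 69.85899013030404 [-0.3 -1.3 -0.9]
[-165.7  187.9    1.6]
[-166.   187.6  128.6]
[281.20452444 171.79351854] [291.42514269 154.28594187]
```

View pics/s29c.png

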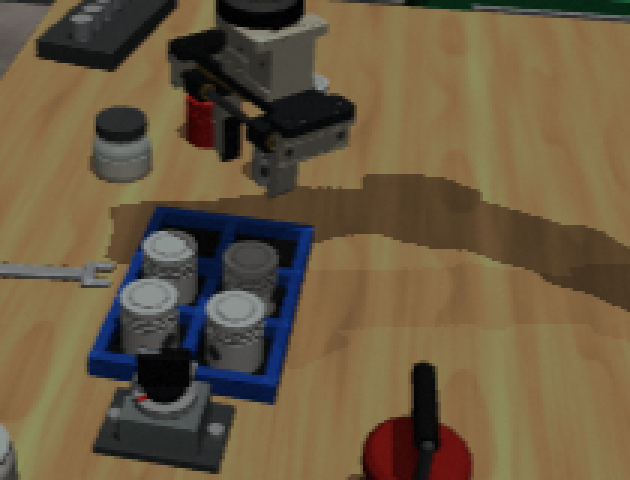

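Call:
move_arm:
  steps:
    - [-50,57,2,0]
    - [-100,113,2,0]
    - [-150,170,2,0]
    - [-166,188,2,0]
    - [-166,188,2,0]
    - [-166,188,2,0]
    - [-166,188,2,0]
  grip: 86

```text
clock: 50.22
position: [0.5705, -0.2584, 0.332]
ee_rot: [-2.929, -1.132, 0.001]
force: [0.2, -0.5, -0.4]
width: 0.934
```

```bash
python3 pis.py wrist w30;python3 sh.py .5708 -.2600 .208
```

```text
[ 0.5782 -0.2518] 25.8 [154 148 142]
[ 0.5705 -0.2584  0.3323] 86.16383721915858 [-0.2  0.8 -0.5]
[ -0.9   1.5 124.3]
```

View pics/w30.png

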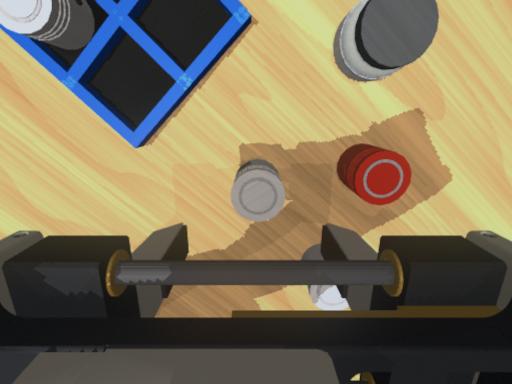

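```bash
python3 - <<'E'
from h import *
s=arm.observe();K,P=cam('wrist',s)
p=ray(K,P,(258,194),.06);print(p,shift([p[0],p[1],.208],s))
E
```

```text
[ 0.57363627 -0.25978597  0.06      ] [  1.35893999   3.2520654  124.28031586]
```

Call:
move_arm:
  steps:
    - [0,2,30,0]
    - [0,2,65,0]
    - [0,2,95,0]
    - [0,2,115,0]
    - [0,2,124,0]
    - [0,2,124,0]
    - [0,2,124,0]

```text
clock: 51.15
position: [0.572, -0.2617, 0.2097]
ee_rot: [2.931, 1.129, 0.002]
force: [-0.0, 0.2, 0.9]
width: 0.94
```

```bash
python3 g.py w31
```

```text
[ 0.57203216 -0.26169819  0.20974066] [-0.   0.2  0.9] [-0.02  -0.073 -0.012] 86.3315954612708 [ 0.46  0.66 -0.17  1.74  0.15  0.76 -0.63] yaw y -47.88161939146779
```

View pics/w31.png

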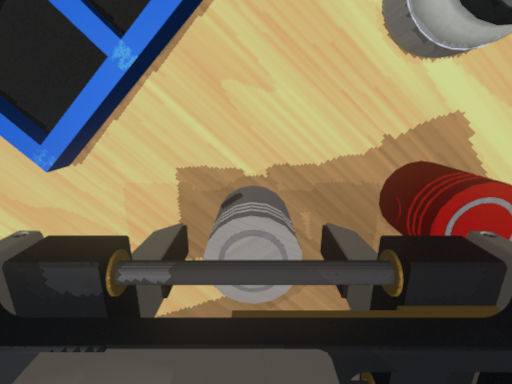

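Call:
move_arm:
  steps:
    - [0,0,0,0]
    - [0,0,0,0]
    - [0,0,0,0]
    - [0,0,0,0]
    - [0,0,0,0]
    - [0,0,0,0]
  grip: 30

```text
clock: 51.95
position: [0.5715, -0.2619, 0.2088]
ee_rot: [2.932, 1.128, -0.0]
force: [-0.2, -0.2, 1.8]
width: 0.585
```

```bash
python3 sh.py .6455 -.0953 .208
```

```text
[ 0.5715 -0.2619  0.2088] 53.68173633122459 [-0.2 -0.2  1.8]
[166.6 -74.    0.8]
```

Call:
move_arm:
  steps:
    - [0,0,-30,0]
    - [0,0,-75,0]
    - [10,-4,-105,0]
    - [50,-22,-110,0]
    - [95,-42,-110,0]
    - [140,-62,-110,0]
    - [167,-74,-110,0]
    - [167,-74,-110,0]
    - [167,-74,-110,0]
    - [167,-74,-85,0]
    - [167,-74,-60,0]
    - [167,-74,-40,0]
    - [167,-74,-25,0]
    - [167,-74,-17,0]
    - [167,-74,-10,0]
    - [167,-74,-7,0]
    - [167,-74,-6,0]

```text
clock: 54.08
position: [0.646, -0.0949, 0.2149]
ee_rot: [2.932, 1.128, 0.001]
force: [0.6, -0.4, -2.1]
width: 0.58
```

```bash
python3 g.py w32
```

```text
[ 0.64595929 -0.09492262  0.2149086 ] [ 0.6 -0.4 -2.1] [-0.024 -0.006 -0.004] 53.260714712650675 [ 0.19  0.68 -0.19  1.67  0.16  0.81 -0.91] yaw y -47.89811078540178
```

View pics/w32.png

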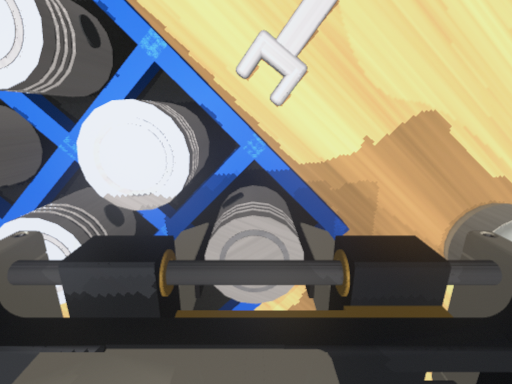

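Call:
move_arm:
  steps:
    - [0,0,0,0]
    - [0,0,0,0]
    - [0,0,0,0]
    - [0,0,0,0]
    - [0,0,-40,0]
    - [0,0,-100,0]
    - [0,0,-120,0]
    - [0,0,-120,0]
  grip: 70

```text
clock: 55.12
position: [0.6463, -0.095, 0.3368]
ee_rot: [2.93, 1.127, 0.005]
force: [-0.1, -0.2, -0.6]
width: 0.765
```

```bash
python3 sh.py .547 -.395 .333
```

```text
[ 0.6463 -0.095   0.3368] 70.20001539839433 [-0.1 -0.2 -0.6]
[-274.8  156.     3.5]
```

Call:
move_arm:
  steps:
    - [-275,156,-10,0]
    - [-275,156,-10,0]
    - [-275,156,-10,0]
    - [-275,156,-10,0]
    - [-275,156,-10,0]
    - [-275,156,-10,0]
    - [-275,156,-10,0]
    - [-275,156,-10,0]
    - [-275,156,-10,0]
  grip: 86

```text
clock: 56.25
position: [0.5472, -0.3934, 0.3446]
ee_rot: [-2.93, -1.132, -0.0]
force: [0.4, -0.3, -0.0]
width: 0.937
```

```bash
python3 pis.py wrist w33; python3 sh.py .547 -.395 .208
```

```text
[ 0.5468 -0.3958] 25.8 [140 135 130]
[ 0.5471 -0.3937  0.3447] 86.06412679782184 [ 0.3 -0.4 -0.8]
[ -1.    0.9 136.7]
```

View pics/w33.png

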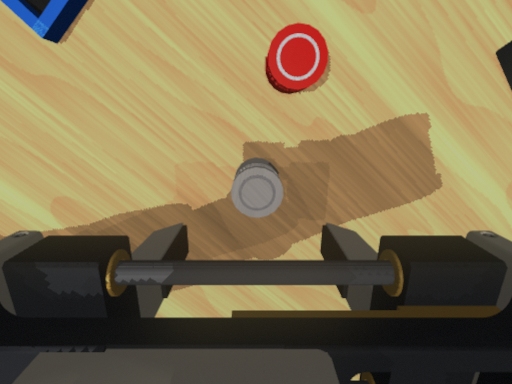

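Call:
move_arm:
  steps:
    - [0,2,40,0]
    - [0,2,80,0]
    - [0,2,110,0]
    - [0,2,128,0]
    - [0,2,136,0]
    - [0,2,136,0]
    - [0,2,136,0]

```text
clock: 57.18
position: [0.5482, -0.3968, 0.21]
ee_rot: [2.931, 1.128, 0.002]
force: [-0.3, 0.3, 0.9]
width: 0.937
```

```bash
python3 g.py w34
```

```text
[ 0.54817949 -0.39679047  0.20999259] [-0.3  0.3  0.9] [-0.034 -0.012 -0.04 ] 85.99199849279668 [ 0.65  0.72 -0.16  1.61  0.14  0.83 -0.4 ] yaw y -47.90392416420504
```

View pics/w34.png

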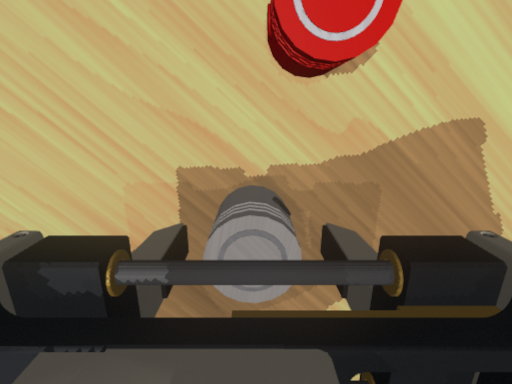

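Call:
move_arm:
  steps:
    - [0,0,0,0]
    - [0,0,0,0]
    - [0,0,0,0]
    - [0,0,0,0]
    - [0,0,0,0]
    - [0,0,0,0]
  grip: 30

```text
clock: 57.98
position: [0.5477, -0.3966, 0.2088]
ee_rot: [2.932, 1.128, -0.0]
force: [-1.3, 0.7, 1.7]
width: 0.58
```

```bash
python3 sh.py .5637 -.0913 .208
```

```text
[ 0.5477 -0.3966  0.2088] 53.241179519443236 [-1.3  0.7  1.7]
[ 216.5 -215.8    0.8]
```

Call:
move_arm:
  steps:
    - [0,0,-30,0]
    - [0,0,-75,0]
    - [8,-8,-105,0]
    - [38,-38,-110,0]
    - [76,-76,-110,0]
    - [114,-114,-110,0]
    - [152,-152,-110,0]
    - [190,-190,-110,0]
    - [216,-216,-110,0]
    - [216,-216,-110,0]
    - [216,-216,-110,0]
    - [216,-216,-85,0]
    - [216,-216,-60,0]
    - [216,-216,-40,0]
    - [216,-216,-25,0]
    - [216,-216,-17,0]
    - [216,-216,-10,0]
    - [216,-216,-7,0]
    - [216,-216,-6,0]

```text
clock: 60.35
position: [0.5633, -0.0915, 0.2149]
ee_rot: [2.932, 1.128, 0.001]
force: [0.7, -0.4, -1.5]
width: 0.584
```

```bash
python3 g.py w35
```

```text
[ 0.56329933 -0.09147977  0.2149194 ] [ 0.7 -0.4 -1.5] [-0.01  -0.024 -0.007] 53.65541939086772 [ 0.21  0.58 -0.2   1.88  0.17  0.69 -0.93] yaw y -47.89973216520771
```

View pics/w35.png

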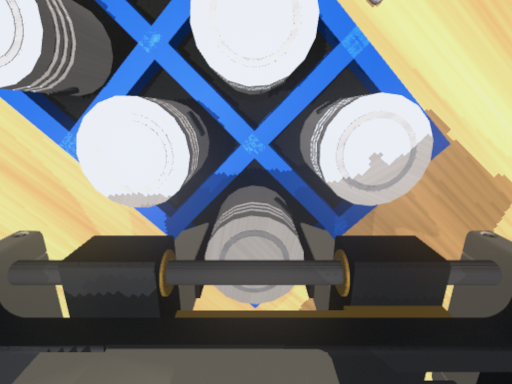

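Release, rise, and back off to check everything from the tray side.

Call:
move_arm:
  steps:
    - [0,0,0,0]
    - [0,0,0,0]
    - [0,0,0,0]
    - [0,0,0,0]
    - [0,0,-40,0]
    - [0,0,-100,0]
    - [-60,40,-160,0]
    - [-60,40,-220,0]
    - [-60,40,-260,0]
    - [-60,40,-260,0]
    - [-60,40,-260,0]
  grip: 70

```text
clock: 61.78
position: [0.5452, -0.1612, 0.4743]
ee_rot: [-2.932, -1.128, 0.001]
force: [0.7, -0.2, -0.3]
width: 0.765
```

```bash
python3 pis.py wrist w36; python3 - <<'E'
from h import *
s,i=snap('side','s36');cv2.imwrite('pics/s36c.png',cv2.resize(i[120:380,150:400][:,:,::-1],None,fx=2.3,fy=2.3)); print(s['position'],s['force'])
_,i=snap('top','t36')
E
```

```text
[ 0.6458 -0.0942] 26.55 [207 213 223]
[ 0.5632 -0.0912] 28.05 [206 212 222]
[ 0.5678 -0.0087] 27.45 [207 213 223]
[ 0.6487 -0.0132] 27.45 [207 214 223]
[0.5692 0.0753] 25.8 [207 214 223]
[ 0.54511746 -0.16109461  0.47343092] [-0.24042012 -0.11192138 -0.12434285]
```

View pics/w36r.png

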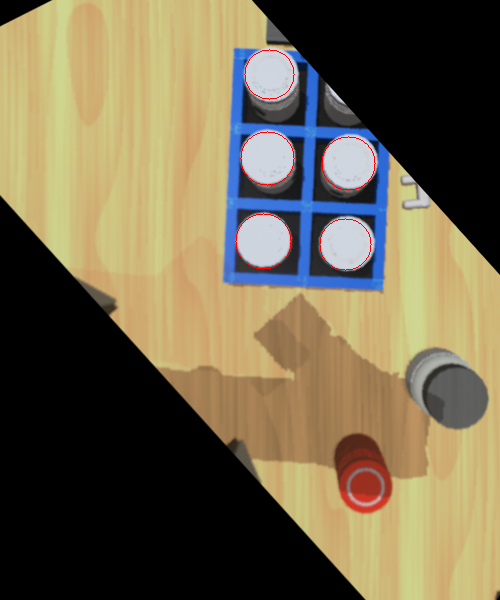

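View pics/s36c.png

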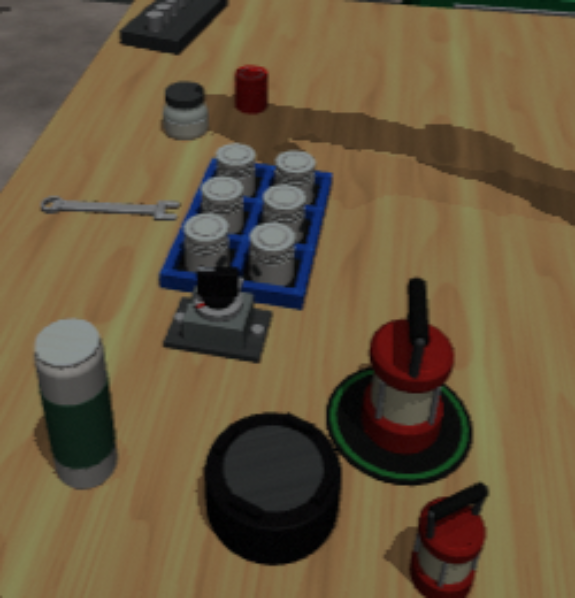

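View pics/w36.png

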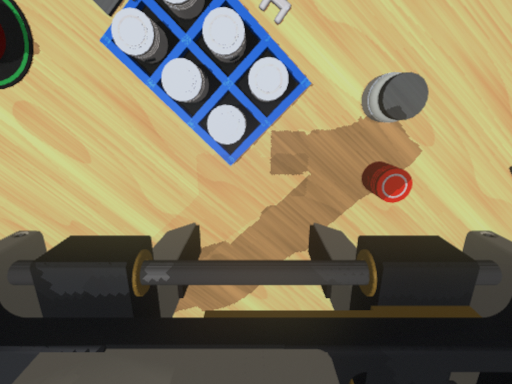

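View pics/t36.png

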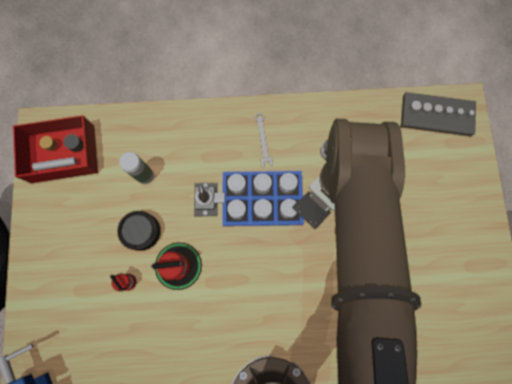

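All six pistons are in wells within a few mm of centre, the lamp is on the mat, the bystanders are where they were, and the arm is clear. Handing in.

```bash
python3 -c "
from h import *
print(arm.sign_off(), arm.observe()['clock'])"
```

```text
the job is handed in; nothing more can be done
the job is handed in; nothing more can be done
```

The bench is set up and I handed the job in at about 62 s. No verdict was reported.

- **Lamp:** I lifted it by its handle and set it upright near the middle of the mat. The side and top pictures show its foot wholly on the mat and the gripper off it.
- **Clamp:** I turned the thumbscrew about 1.95 rad clockwise until the red and white lines began to part, then about 0.55 rad into the slip. The slip is read from a wrist picture. That is over the 0.12 rad needed and well under the 1.7 rad limit, and the lines were still apart after release.
- **Pistons:** All six stand crown up, one in each well. One of them was knocked about 35 mm aside mid-run, so I measured it again before picking it up.
- **Piston check:** In the last wrist picture, the fitted crown centres of five were within about 4 mm of the well centres. The sixth, in the far well by the clamp, was cut off in that view and I did not fit it. I checked it only by eye in the side and top pictures.
- **Bystanders:** By eye, the spray can, wrench, jar, red piston look-alike and small lamp had not moved.

No check failed. Early tray measurements from the top camera were about 4 mm off the wrist camera's, so I used the wrist values.

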